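# Pack up the brush-cap lustre vials

## Task

Pack up the set of lustre paints: put every clean brush cap from the drying rack back into an open vial of the carrier, brush down, and push it fully home; also press home the caps that were left standing proud in their vials. When all the caps sit right down on their vials, put the clear cover over the carrier and press it down until it sits flat on the carrier's edge all round. Leave the mug, the piping nozzle and the gingerbread heart where they are.

Things in the scene. Friction and masses are not known exactly. Their poses are not given: they have to be found in the camera images.
- carrier: White plastic carrier base, fixed: flange 156 (x) x 208 (y) mm, 6 thick; on it a deck 124 x 176 mm, top at 16 mm, with eight vials. Midway on each side of the deck a sprung clip bar (28 mm long, 11.5 mm above the table) sticks out 5.5 mm and rubs inside the cover: the cover's weight does not overcome the clips, a push of 8 to 18 N does. Origin: middle of the underside on the table; z up.
- mouth1 (a point): Middle of the mouth of vial 1, in the plane of its rim, 61 mm above the table, at x = -28, y = -63 mm of the carrier. The upright vial is 45 mm tall, neck 16 mm across, bore 10 mm wide, 42 mm deep; two rubber wiper lips 6 mm below the rim rub on the rod: it goes in with a push of 2 to 6 N. It is open unless a brush stands in it.
- mouth2 (a point): Middle of the mouth of vial 2, in the plane of its rim, 61 mm above the table, at x = -28, y = -21 mm of the carrier. The upright vial is 45 mm tall, neck 16 mm across, bore 10 mm wide, 42 mm deep; two rubber wiper lips 6 mm below the rim rub on the rod: it goes in with a push of 2 to 6 N. It is open unless a brush stands in it.
- mouth3 (a point): Middle of the mouth of vial 3, in the plane of its rim, 61 mm above the table, at x = -28, y = 21 mm of the carrier. The upright vial is 45 mm tall, neck 16 mm across, bore 10 mm wide, 42 mm deep; two rubber wiper lips 6 mm below the rim rub on the rod: it goes in with a push of 2 to 6 N. It is open unless a brush stands in it.
- mouth4 (a point): Middle of the mouth of vial 4, in the plane of its rim, 61 mm above the table, at x = -28, y = 63 mm of the carrier. The upright vial is 45 mm tall, neck 16 mm across, bore 10 mm wide, 42 mm deep; two rubber wiper lips 6 mm below the rim rub on the rod: it goes in with a push of 2 to 6 N. It is open unless a brush stands in it.
- mouth5 (a point): Middle of the mouth of vial 5, in the plane of its rim, 61 mm above the table, at x = 28, y = -63 mm of the carrier. The upright vial is 45 mm tall, neck 16 mm across, bore 10 mm wide, 42 mm deep; two rubber wiper lips 6 mm below the rim rub on the rod: it goes in with a push of 2 to 6 N. It is open unless a brush stands in it.
- mouth6 (a point): Middle of the mouth of vial 6, in the plane of its rim, 61 mm above the table, at x = 28, y = -21 mm of the carrier. The upright vial is 45 mm tall, neck 16 mm across, bore 10 mm wide, 42 mm deep; two rubber wiper lips 6 mm below the rim rub on the rod: it goes in with a push of 2 to 6 N. It is open unless a brush stands in it.
- mouth7 (a point): Middle of the mouth of vial 7, in the plane of its rim, 61 mm above the table, at x = 28, y = 21 mm of the carrier. The upright vial is 45 mm tall, neck 16 mm across, bore 10 mm wide, 42 mm deep; two rubber wiper lips 6 mm below the rim rub on the rod: it goes in with a push of 2 to 6 N. It is open unless a brush stands in it.
- mouth8 (a point): Middle of the mouth of vial 8, in the plane of its rim, 61 mm above the table, at x = 28, y = 63 mm of the carrier. The upright vial is 45 mm tall, neck 16 mm across, bore 10 mm wide, 42 mm deep; two rubber wiper lips 6 mm below the rim rub on the rod: it goes in with a push of 2 to 6 N. It is open unless a brush stands in it.
- brush1: Brush cap (all alike, 22 g): round black cap 18 mm across, 30 mm tall; a pointed rod 6 mm thick, 38 mm long, runs straight down from its underside. Origin: middle of the cap's underside, z up. At the start it hangs upright in a hole of the drying rack, cap's underside on the rack's top. Home: cap's underside on the vial's rim. None if absent.
- brush2: Brush cap (all alike, 22 g): round black cap 18 mm across, 30 mm tall; a pointed rod 6 mm thick, 38 mm long, runs straight down from its underside. Origin: middle of the cap's underside, z up. At the start it hangs upright in a hole of the drying rack, cap's underside on the rack's top. Home: cap's underside on the vial's rim. None if absent.
- brush3: Brush cap (all alike, 22 g): round black cap 18 mm across, 30 mm tall; a pointed rod 6 mm thick, 38 mm long, runs straight down from its underside. Origin: middle of the cap's underside, z up. At the start it hangs upright in a hole of the drying rack, cap's underside on the rack's top. Home: cap's underside on the vial's rim. None if absent.
- brush4: Brush cap (all alike, 22 g): round black cap 18 mm across, 30 mm tall; a pointed rod 6 mm thick, 38 mm long, runs straight down from its underside. Origin: middle of the cap's underside, z up. At the start it hangs upright in a hole of the drying rack, cap's underside on the rack's top. Home: cap's underside on the vial's rim. None if absent.
- brush5: Brush cap (all alike, 22 g): round black cap 18 mm across, 30 mm tall; a pointed rod 6 mm thick, 38 mm long, runs straight down from its underside. Origin: middle of the cap's underside, z up. At the start it hangs upright in a hole of the drying rack, cap's underside on the rack's top. Home: cap's underside on the vial's rim. None if absent.
- brush6: Brush cap (all alike, 22 g): round black cap 18 mm across, 30 mm tall; a pointed rod 6 mm thick, 38 mm long, runs straight down from its underside. Origin: middle of the cap's underside, z up. At the start it hangs upright in a hole of the drying rack, cap's underside on the rack's top. Home: cap's underside on the vial's rim. None if absent.
- brush7: Brush cap (all alike, 22 g): round black cap 18 mm across, 30 mm tall; a pointed rod 6 mm thick, 38 mm long, runs straight down from its underside. Origin: middle of the cap's underside, z up. At the start it stands in a vial, its cap about 12 mm above the rim, held by the wiper lips. Home: cap's underside on the vial's rim. None if absent.
- brush8: Brush cap (all alike, 22 g): round black cap 18 mm across, 30 mm tall; a pointed rod 6 mm thick, 38 mm long, runs straight down from its underside. Origin: middle of the cap's underside, z up. At the start it stands in a vial, its cap about 12 mm above the rim, held by the wiper lips. Home: cap's underside on the vial's rim. None if absent.
- brush9: Brush cap (all alike, 22 g): round black cap 18 mm across, 30 mm tall; a pointed rod 6 mm thick, 38 mm long, runs straight down from its underside. Origin: middle of the cap's underside, z up. At the start it stands in a vial, its cap about 12 mm above the rim, held by the wiper lips. Home: cap's underside on the vial's rim. None if absent.
- rack: Birch drying rack, fixed: a board 236 (its x) x 56 (its y) mm, top 56 mm above the table, with six 10 mm holes in a row at x = -95, -57, -19, +19, +57, +95 mm. Origin: middle of its foot, on the table.
- cover: Clear plastic cover, a box open below: outside 138 (x) x 190 (y) x 95 mm tall, walls 3 mm, 280 g, white rim; it starts standing on the table. Origin: middle of its open lower rim; z up. It goes over the carrier, y along the carrier's y, either way round, 4 mm clear of the deck on each side; home, its rim rests on the flange, 6 mm above the table, its inside top 7 mm above caps that are home.
- handle (a point): Middle of the cover's white bar handle, 130 mm above the cover's lower rim. The bar runs along the cover's y, 104 mm long, 14 x 14 mm thick, with 28 mm free beneath it between two posts; the middle 80 mm is free to grip across x.
- mug: Bystander: white mug, 80 mm across, 95 mm tall. Origin: middle of its foot.
- nozzle: Bystander: small steel piping nozzle, a cone 27 mm across and 36 mm tall. Origin: middle of its foot.
- gingerbread: Bystander: heart-shaped gingerbread, about 75 mm wide, 9 mm thick, lying flat. Origin: middle of its underside.

How it is judged:
By the outcome, as a careful person would: the job done as asked, in the order asked, and still so for the second after the job is handed in, with the robot touching nothing.
Of brush1, brush2, brush3, brush4, brush5, brush6 only 4 to 5 are there at a start; the rules pass over those that are not, and their reading is None.
Of brush7, brush8, brush9 only 1 to 2 are there at a start; the rules pass over those that are not, and their reading is None.
At some moment in a run one of cover may be knocked a few centimetres aside while the robot is not near it.
It also fails if it takes over 210 s, if anything falls off the work surface, if the arm or the gripper's body presses on something with over 40 N, if the wrist force passes 120 N, or if a joint passes its speed limit or range.

## Robot

A 7-joint arm with a two-finger parallel gripper is mounted at the origin on the work surface. World frame = base frame: x ahead of the robot, y to its left, z up, the work surface at z = 0. Lengths are in mm, angles in rad, forces in N, time in s.
With the tool pointing down it reaches from about 400 to 850 mm from the base axis. Payload 6.9 kg.
Tool frame: the origin (TCP) lies at the very end of the fingers, on their centre line; the grasp point (between the pads) lies 19 mm behind it; y points along the fingers, x is the direction in which the jaws open and shut, and the axes are right-handed (so a half turn about y gives the same grasp; the last joint's range is limited). The gripper opens to 85 mm and grips with 20 to 120 N. Pads are 22 mm wide; open, the fingers measure 114 mm over their backs; the gripper's body (76 mm by 85 mm) begins 54 mm behind the grasp point. The pads swing forward as they close: fully open they stand 13 mm farther back than shut.
Start: joints at [1.44, 0.507, -0.238, 1.5, 0.126, 1.149, -0.155], TCP at [145.984, -607.701, 231.275] pointing down, gripper open.
Joint ranges: [-3.08, 3.08], [-0.24, 2.05], [-1.43, 1.35], [0, 2.5], [-1.52, 4.66], [0.17, 1.96], [-2.89, 2.89]. Speed limits (rad/s): [2.39, 2.39, 3.14, 3.14, 3.14, 3.14, 3.14].

## Interface

Orientations are given as a unit quaternion [x, y, z, w].
In Python, from rig import telemetry, cams, ticket, find_in, place_of gives the robot as it stands.
- The arm moves only by the tool move_arm, never from a script. Its argument "deltas" is text: rows parted by semicolons, each of 7 numbers parted by spaces: the finger opening in cm, from 0 to 8.54, then the shift along the tool's x, y, z in cm, then the turn, a rotation vector about the tool's x, y, z in rad. A call has 1 to 20 rows; each row is the pose to reach, as a shift and turn from the pose commanded when the call began, along the tool's axes at that moment; what a row does not reach only later rows make up. A row lasts 1/12 s, in which the tool goes at most 41.7 mm and 7.16 degrees, less where a joint would pass 70% of its speed; a pose out of reach is approached as far as the arm can. A call with a gripper value outside its range is refused whole. The fingers move at their own pace and stop on an object; "force" is the grip in N (left out, the last holds). Time passes only in rows, so rows that repeat a pose let the fingers close. It gives the time, the measured TCP pose, the force and the opening at its end, in the units of the state.
- telemetry.state(): the state, without advancing time (a new reading comes with each control period).
- cams.snapshot(name): name is "scene" or "top" or "wrist"; returns a dict with "frame" (384x512x3 uint8, red, green, blue), "range_z" (384x512 float32, mm along the optical axis (not along the pixel's ray), 0 where there is no reading), "fx", "fy", "cx", "cy" (pixels), "k1" (the pictures are not rectified: a ray, as slopes to the right and down, at radius r is drawn at 1 + k1 r^2 times it, then the intrinsics apply), "R" (3x3) and "t" (3): a world point X has camera coordinates R X + t. Camera axes: x right, y down, z forward; pixel columns grow to the right and rows downward; lengths in mm; the calibration is good to about 2 mm. A picture is of the moment at which its call begins.
- ticket.hand_in(): hands the job in, once; it reports no verdict.
Trained networks look in a picture, given as the dict that the camera call returned (one of the last four; its "shot" number tells which), for a name from the list of things; names that differ only in an ending like _2 or _b are one class to them, and where a whole thing is asked for, a point or a joint stands for the part that bears it (a point fixed in the world has none). Each returns a list of dicts, best first, with "score" (0 to 1); they miss things now and then, are a little off and sometimes report something else, mostly with a low value. They report only what shows in the picture. A call takes as long as a camera call.
- find_in(picture, name): "position" ([column, row] in pixels, amid what is visible of it).
- place_of(picture, name): "position" ([column, row] in pixels: a listed point, or the origin of a listed thing).
The state is a dict: "clock": time; "joints": joint angles; "dq": joint speeds; "effort": joint torques, N m; "tool_pos": TCP position; "tool_rot": TCP orientation; "ft_force": force on the tool from outside, world axes, zero at the start; "ft_torque": the same for the moment, N m; "gripper_width": opening from 0.0 (shut) to 1.0 (fully open).
Only numpy, scipy, OpenCV 4.12 (cv2) and the standard library are available. Lean on these libraries where they do the work, as an engineer would, in place of code of your own. Each camera call takes 0.05 s, during which the arm holds its last target. There are 200 camera calls.

## Working session

There is one attempt and no reset: what is moved stays moved. The work goes in short steps, Python scripts to look and compute and a tool call to move; the robot and the scene stay as the last step left them, time stands still between calls to the robot, and variables do not carry over. Pictures are saved under pics/ and viewed, about 12 in all and at most 16, crops included, and the job is handed in when it is done.

Besides the shell and the picture viewer there is one more tool, called by a JSON object that holds its "name" and its "arguments", one argument or row to a line. move_arm: Moves the arm, as the interface text tells. Its arguments: {"type":"object","properties":{"deltas":{"type":"string"},"force":{"type":"number"}},"required":["deltas"]}

```bash
mkdir -p pics; ls; cat > h.py <<'E'
import numpy as np, cv2
from rig import telemetry, cams, ticket, find_in, place_of
from scipy.spatial.transform import Rotation as Ro
def slopes(p,uv):
    x=(uv[0]-p["cx"])/p["fx"]; y=(uv[1]-p["cy"])/p["fy"]; r=np.hypot(x,y); s=r
    for _ in range(20): s=r/(1+p["k1"]*s*s)
    k=s/r if r>0 else 1
    return np.array([x*k,y*k,1.])
def at_z(p,uv,z):
    R=np.array(p["R"]);t=np.array(p["t"]);c=-R.T@t;d=R.T@slopes(p,uv)
    return c+d*(z-c[2])/d[2]
def by_depth(p,uv):
    u,v=int(round(uv[0])),int(round(uv[1])); z=p["range_z"][v,u]
    return np.array(p["R"]).T@(slopes(p,uv)*z-np.array(p["t"]))
def proj(p,X):
    c=np.array(p["R"])@np.array(X,float)+np.array(p["t"]); x,y=c[:2]/c[2]; f=1+p["k1"]*(x*x+y*y)
    return np.array([p["fx"]*x*f+p["cx"],p["fy"]*y*f+p["cy"]])
def cloud(p):
    v,u=np.mgrid[0:384,0:512]; x=(u-p["cx"])/p["fx"]; y=(v-p["cy"])/p["fy"]; r=np.hypot(x,y); s=r.copy()
    for _ in range(20): s=r/(1+p["k1"]*s*s)
    k=np.where(r>0,s/np.maximum(r,1e-9),1); z=p["range_z"]
    P=np.stack([x*k*z,y*k*z,z],-1)-np.array(p["t"]); P=P@np.array(p["R"]); P[z==0]=np.nan
    return P
def save(p,n,crop=None,s=1):
    f=p["frame"] if crop is None else p["frame"][crop[1]:crop[3],crop[0]:crop[2]]
    cv2.imwrite("pics/"+n,cv2.resize(f[:,:,::-1],None,fx=s,fy=s))
def totool(target):
    s=telemetry.state(); return Ro.from_quat(s["tool_rot"]).inv().apply(np.array(target)-s["tool_pos"])/10
E
python3 - <<'E'
from h import *
s=telemetry.state(); print(s["clock"],s["tool_pos"],s["tool_rot"],s["ft_force"],s["gripper_width"]); print(Ro.from_quat(s["tool_rot"]).as_matrix().round(3))
T=cams.snapshot("top");S=cams.snapshot("scene")
a=np.hstack([T["frame"],S["frame"]])
cv2.imwrite("pics/a.png",cv2.resize(T["frame"][:,:,::-1],(800,600)));cv2.imwrite("pics/b.png",cv2.resize(S["frame"][:,:,::-1],(800,600)))
for p,n in((T,"top"),(S,"scene")):
  print(n,"cam",-np.array(p["R"]).T@p["t"])
  for k,z in(("carrier",0),("rack",0),("cover",0),("handle",130),("brush1",56),("brush7",73),("mug",0),("nozzle",0),("gingerbread",0),("mouth1",61)):
    for d in place_of(p,k)[:8]: print(k,round(d["score"],2),np.round(d["position"]),at_z(p,d["position"],z).round())
E
```

```text
pics
0.0 [ 145.8342336  -607.21353486  230.40295867] [-0.55494019  0.4382306  -0.43719705  0.5557464 ] [-0.54477676 -0.10754415  0.1815694 ] 0.9977225709843122
[[ 0.234 -0.     0.972]
 [-0.972  0.002  0.234]
 [-0.002 -1.    -0.   ]]
top cam [ 336.30084703   -8.80184585 1425.10282622]
carrier 0.88 [259. 201.] [610.  12.   0.]
carrier 0.51 [281. 195.] [627. -52.   0.]
rack 0.59 [166. 244.] [479. 279.   0.]
cover 0.62 [252. 206.] [593.  31.   0.]
handle 0.98 [371. 238.] [ 490. -288.  130.]
handle 0.45 [264. 212.] [554.  -3. 130.]
brush1 0.64 [373. 235.] [ 506. -308.   56.]
brush1 0.63 [279. 194.] [619. -46.  56.]
brush1 0.61 [265. 208.] [577.  -6.  56.]
brush1 0.6 [165. 259.] [431. 270.  56.]
brush1 0.58 [164. 234.] [502. 276.  56.]
brush1 0.55 [164. 242.] [476. 276.  56.]
brush1 0.41 [161. 270.] [399. 279.  56.]
brush1 0.37 [166. 210.] [570. 274.  56.]
brush7 0.64 [373. 235.] [ 504. -305.   73.]
brush7 0.63 [279. 194.] [615. -46.  73.]
brush7 0.61 [265. 208.] [574.  -6.  73.]
brush7 0.6 [165. 259.] [430. 266.  73.]
brush7 0.58 [164. 234.] [500. 273.  73.]
brush7 0.55 [164. 242.] [475. 
[... 1426 characters left out ...]
ush7 0.53 [232. 212.] [642. -38.  73.]
brush7 0.5 [262. 207.] [576.  -4.  73.]
brush7 0.41 [236. 210.] [628. -41.  73.]
mug 0.62 [218. 175.] [ 491. -294.    0.]
mug 0.55 [240. 313.] [786. 157.   0.]
mug 0.34 [264. 208.] [509. -69.   0.]
nozzle 0.45 [339. 216.] [387.  92.   0.]
gingerbread 0.55 [285. 186.] [ 390. -106.    0.]
gingerbread 0.16 [254. 226.] [578. -32.   0.]
mouth1 0.97 [274. 216.] [568.  30.  61.]
mouth1 0.87 [247. 216.] [615. -16.  61.]
mouth1 0.79 [234. 210.] [622. -57.  61.]
mouth1 0.68 [265. 212.] [573.   2.  61.]
mouth1 0.68 [285. 229.] [583.  82.  61.]
mouth1 0.59 [256. 203.] [563. -41.  61.]
mouth1 0.58 [256. 227.] [627.  32.  61.]
mouth1 0.55 [263. 234.] [632.  61.  61.]
```

View pics/a.png

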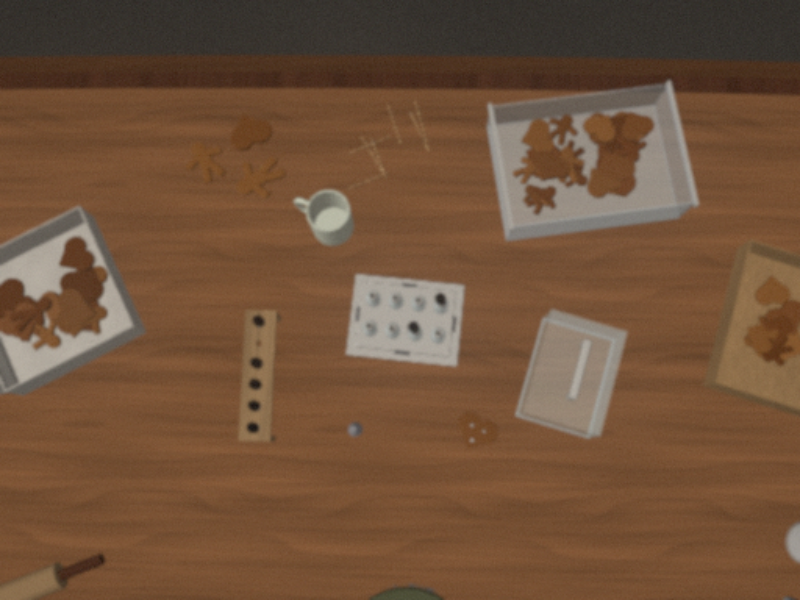

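View pics/b.png

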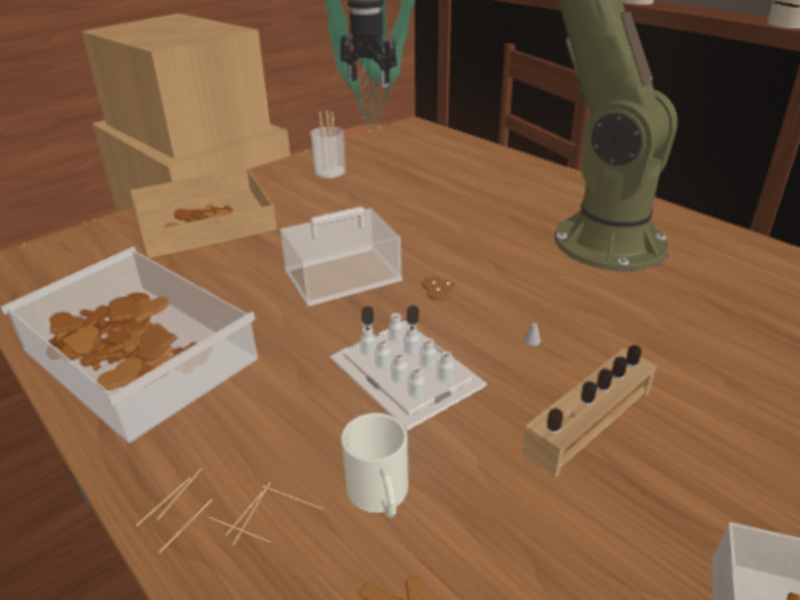

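```bash
python3 - <<'E'
from h import *
s=telemetry.state();Rt=Ro.from_quat(s["tool_rot"]).as_matrix();tp=np.array(s["tool_pos"])
W=cams.snapshot("wrist");R=np.array(W["R"]);c=-R.T@W["t"]
print("cam in tool",Rt.T@(c-tp),"axes (x,y,z cols) in tool\n",(Rt.T@R.T).round(3),W["fx"],W["fy"],W["k1"])
T=cams.snapshot("top");P=cloud(T);h=P[:,:,2]
def blob(name,x0,x1,y0,y1,z0,z1):
    m=(P[:,:,0]>x0)&(P[:,:,0]<x1)&(P[:,:,1]>y0)&(P[:,:,1]<y1)&(h>z0)&(h<z1)
    q=P[m]; (cx,cy),(w,l),a=cv2.minAreaRect(q[:,:2].astype(np.float32)); print(name,m.sum(),(round(cx,1),round(cy,1)),(round(w),round(l)),round(a,1),"z",np.median(q[:,2]).round(1))
blob("rack",370,620,220,330,45,66)
blob("racktall",370,620,220,330,72,95)
blob("carrier",480,720,-130,130,3,25)
blob("carrcaps",480,720,-130,130,80,120)
blob("cover",380,620,-400,-180,80,110)
blob("handle",380,620,-400,-180,120,150)
E
```

```text
cam in tool [  -0.18732694 -141.8274529    84.19471845] axes (x,y,z cols) in tool
 [[ 1.    -0.001 -0.   ]
 [-0.    -0.329  0.944]
 [-0.001 -0.944 -0.329]] 330.82484092400483 330.82484092400483 0.018875747123836835
rack 1462 (486.3, 273.9) (233, 58) 0.1 z 55.0
racktall 192 (484.7, 273.1) (19, 205) 89.6 z 83.6
carrier 3048 (599.8, 0.1) (239, 259) 0.0 z 12.5
carrcaps 88 (594.3, -27.5) (19, 88) 48.0 z 99.6
cover 3362 (493.4, -287.9) (141, 192) 73.4 z 93.8
handle 231 (493.2, -287.2) (15, 104) 73.1 z 135.0
```

{"name": "move_arm", "arguments": {
  "deltas": "5 -47.7 -3 61.2 0 0.236 0;5 -47.7 -3 61.2 0 0.236 0;5 -47.7 -3 61.2 0 0.236 0;5 -47.7 -3 61.2 0 0.236 0;5 -47.7 -3 61.2 0 0.236 0;5 -47.7 -3 61.2 0 0.236 0;5 -47.7 -3 61.2 0 0.236 0;5 -47.7 -3 61.2 0 0.236 0;5 -47.7 -3 61.2 0 0.236 0;5 -47.7 -3 61.2 0 0.236 0;5 -47.7 -3 61.2 0 0.236 0;5 -47.7 -3 61.2 0 0.236 0;5 -47.7 -3 61.2 0 0.236 0;5 -47.7 -3 61.2 0 0.236 0;5 -47.7 -3 61.2 0 0.236 0;5 -47.7 -3 61.2 0 0.236 0;5 -47.7 -3 61.2 0 0.236 0;5 -47.7 -3 61.2 0 0.236 0;5 -47.7 -3 61.2 0 0.236 0;5 -47.7 -3 61.2 0 0.236 0",
  "force": 40
}}

```text
clock: 2.87
tool_pos: [632.0, 6.7, 260.9]
tool_rot: [-0.5, 0.499, -0.497, 0.504]
ft_force: [-1.3, 0.2, -0.2]
gripper_width: 0.587
```

{"name": "move_arm", "arguments": {
  "deltas": "5 0 0 0 0 0 0;5 0 0 0 0 0 0;5 0 0 0 0 0 0;5 0 0 0 0 0 0"
}}

```text
clock: 3.2
tool_pos: [629.1, -2.8, 261.5]
tool_rot: [0.5, -0.5, 0.501, -0.499]
ft_force: [-0.1, 0.1, -0.3]
gripper_width: 0.586
```

```bash
cat > carr.py <<'E'
from h import *
L=np.array([[-28,-63],[-28,-21],[-28,21],[-28,63],[28,-63],[28,-21],[28,21],[28,63]],float)
def fit(pts,init):
    from scipy.optimize import least_squares
    from scipy.spatial.distance import cdist
    def f(q):
        c,s=np.cos(q[2]),np.sin(q[2]); M=L@np.array([[c,s],[-s,c]])+q[:2]
        return np.minimum(cdist(M,pts).min(0),15)
    return least_squares(f,init,loss="soft_l1",f_scale=2)
def mouths(q):
    c,s=np.cos(q[2]),np.sin(q[2]); return L@np.array([[c,s],[-s,c]])+q[:2]
E
python3 - <<'E'
from carr import *
W=cams.snapshot("wrist"); save(W,"c.png",None,1.5)
D=place_of(W,"mouth1"); pts=np.array([at_z(W,d["position"],61)[:2] for d in D if d["score"]>.3])
print([(round(d["score"],2),np.round(d["position"]).tolist()) for d in D]); print(pts.round(1))
r=fit(pts,[597,1,-0.08]); print(r.x,r.fun.round(1)); print(mouths(r.x).round(1))
for d in place_of(W,"carrier")[:2]: print("carrier",d["score"],at_z(W,d["position"],0))
for d in place_of(W,"brush7")[:4]: print("brush",d["score"],d["position"],at_z(W,d["position"],73))
P=cloud(W);h=P[:,:,2];m=(h>95)&(h<112)&(abs(P[:,:,0]-597)<80)&(abs(P[:,:,1])<100)
n,lab,st,ce=cv2.connectedComponentsWithStats(m.astype(np.uint8))
for i in range(1,n):
    if st[i,4]>20: q=P[lab==i]; print("cap",st[i,4],ce[i],q.mean(0).round(1),(q.max(0)+q.min(0))[:2]/2)
for lo,hi,nm in((3,9,"flange"),(13,19,"deck")):
    m=(h>lo)&(h<hi)&(abs(P[:,:,0]-597)<130)&(abs(P[:,:,1])<140); print(nm,cv2.minAreaRect(P[m][:,:2].astype(np.float32)))
E
```

```text
[(0.88, [265.0, 165.0]), (0.79, [229.0, 161.0]), (0.77, [223.0, 208.0]), (0.73, [302.0, 216.0]), (0.72, [189.0, 158.0]), (0.64, [306.0, 174.0]), (0.61, [262.0, 213.0]), (0.56, [247.0, 175.0]), (0.55, [186.0, 206.0])]
[[624.5 -10.1]
 [628.9  28.8]
 [575.   37.2]
 [564.9 -51.7]
 [632.9  70.2]
 [614.1 -54. ]
 [568.9  -6.7]
 [613.1   9.2]
 [577.3  77.6]]
[ 5.97282517e+02  3.05011354e+00 -1.20470225e-01] [11.2  8.4 10.4  5.4  8.   9.5  8.  15.   8.6]
[[561.9 -56.1]
 [567.  -14.4]
 [572.   27.3]
 [577.1  69. ]
 [617.5 -62.9]
 [622.6 -21.2]
 [627.6  20.5]
 [632.7  62.2]]
carrier 0.62 [595.01561455  11.63749845   0.        ]
brush 0.84 [39.6, 315.1] [443.03062255 260.41001997  73.        ]
brush 0.82 [260.8, 216.3] [570.28290027  -5.02963292  73.        ]
brush 0.77 [49.6, 342.0] [402.66125456 256.73058832  73.        ]
brush 0.75 [27.8, 263.4] [513.85730423 258.43524228  73.        ]
cap 286 [307.85314685 176.99300699] [622.7 -49.8 100.5] [622.15697194 -49.89838347]
cap 253 [259.56521739 226.11067194] [571.4  -3.6 100.3] [570.73329166  -3.5460765 ]
flange ((599.2153930664062, 10.685218811035156), (207.0286865234375, 155.91122436523438), 84.74993896484375)
deck ((599.1602172851562, 10.783584594726562), (184.68653869628906, 133.54129028320312), 86.10077667236328)
```

View pics/c.png

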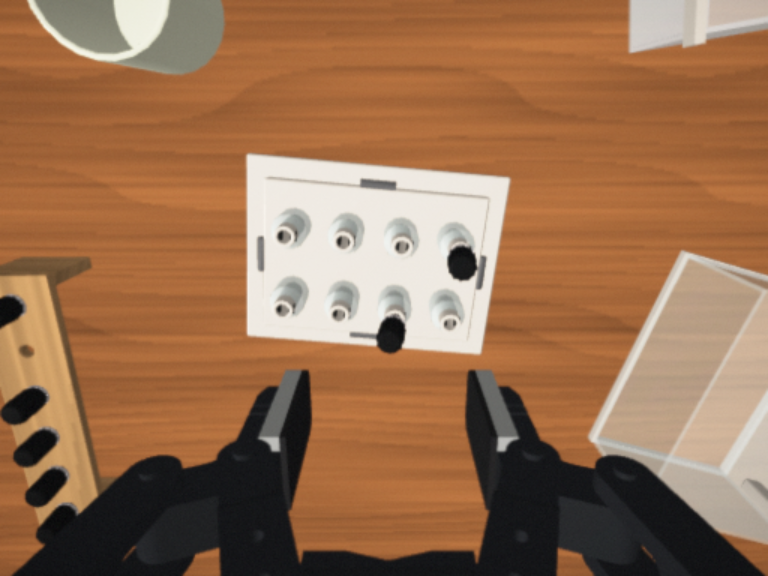

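```bash
cat >> carr.py <<'E'
def fit(pts,init):
    from scipy.spatial.distance import cdist
    q=np.array(init,float)
    for _ in range(5):
        M=mouths(q); d=cdist(M,pts); j=d.argmin(0); ok=d.min(0)<7
        A=L[j[ok]]; B=pts[ok]; a0,b0=A.mean(0),B.mean(0); H=(A-a0).T@(B-b0)
        th=np.arctan2(H[0,1]-H[1,0],H[0,0]+H[1,1]); c,s=np.cos(th),np.sin(th)
        q=np.array([*(b0-np.array([[c,-s],[s,c]])@a0),th])
    return q,ok.sum(),np.linalg.norm(mouths(q)[j[ok]]-B,axis=1).round(1)
E
python3 - <<'E'
from carr import *
W=cams.snapshot("wrist")
T=cams.snapshot("top");S=cams.snapshot("scene")
for p in (W,T,S):
  D=place_of(p,"mouth1"); pts=np.array([at_z(p,d["position"],61)[:2] for d in D if d["score"]>.2])
  r=fit(pts,[599,10.5,-0.095]); print(r)
  if p is W: print(mouths(r[0]).round(1))
E
```

```text
(array([ 5.99128564e+02,  1.15540070e+01, -1.11488167e-01]), np.int64(7), array([3.6, 1.6, 3.9, 4.5, 2.3, 1.7, 1.9]))
[[564.3 -47.9]
 [569.   -6.2]
 [573.6  35.5]
 [578.3  77.3]
 [619.9 -54.2]
 [624.6 -12.4]
 [629.3  29.3]
 [634.   71. ]]
(array([ 5.96903093e+02,  1.22044928e+01, -1.28321856e-01]), np.int64(2), array([4.5, 4.5]))
(array([ 5.97307653e+02,  1.18197940e+01, -1.16868105e-01]), np.int64(5), array([0.5, 2.2, 2.8, 1.3, 5.3]))
```

{"name": "move_arm", "arguments": {
  "deltas": "5 -27.3 6 -10.4 0 0 0;5 -27.3 6 -10.4 0 0 0;5 -27.3 6 -10.4 0 0 0;5 -27.3 6 -10.4 0 0 0;5 -27.3 6 -10.4 0 0 0;5 -27.3 6 -10.4 0 0 0;5 -27.3 6 -10.4 0 0 0;5 -27.3 6 -10.4 0 0 0;5 -27.3 6 -10.4 0 0 0;5 -27.3 6 -10.4 0 0 0;5 -27.3 6 -10.4 0 0 0"
}}

```text
clock: 4.62
tool_pos: [526.6, 270.6, 201.4]
tool_rot: [0.5, -0.5, 0.501, -0.499]
ft_force: [0.2, -0.3, 0.4]
gripper_width: 0.582
```

```bash
python3 - <<'E'
from h import *
s=telemetry.state(); print(s["clock"],s["tool_pos"],s["joints"])
W=cams.snapshot("wrist"); save(W,"d.png",None,1.5); P=cloud(W);h=P[:,:,2]
m=(h>78)&(h<95); n,lab,st,ce=cv2.connectedComponentsWithStats(m.astype(np.uint8))
for i in range(1,n):
    if st[i,4]>40: q=P[lab==i]; print("cap",st[i,4],ce[i].round(),q.mean(0).round(1),((q.max(0)+q.min(0))/2).round(1),np.ptp(q,axis=0).round(1))
m=(h>50)&(h<59)&(abs(P[:,:,1]-274)<50)&(P[:,:,0]>360)&(P[:,:,0]<625); print(cv2.minAreaRect(P[m][:,:2].astype(np.float32)),np.median(h[m]))
for d in place_of(W,"brush1"): print(round(d["score"],2),np.round(d["position"]),at_z(W,d["position"],56).round(1))
E
```

```text
4.6167 [526.59305181 270.60861264 201.38582401] [-0.26027107  0.4956409  -0.40231288  1.63466419  0.21695571  1.05558492
 -2.29943691]
cap 442 [253. 118.] [580.7 275.   84.6] [579.9 274.8  82.7] [19.2 18.7  9.3]
cap 367 [253. 209.] [505.8 275.1  84.2] [504.7 275.4  82.5] [18.4 18.8  9. ]
cap 342 [254. 248.] [468.3 275.1  84.1] [467.3 275.3  82.5] [17.6 18.8  8.8]
cap 323 [254. 285.] [430.4 275.3  83.9] [429.1 275.2  82.6] [18.5 18.7  9. ]
cap 292 [254. 319.] [392.4 275.3  84. ] [391.5 275.   82.5] [17.6 18.4  9. ]
((484.2242736816406, 275.2658386230469), (56.09938430786133, 236.99728393554688), 89.8756332397461) 55.23579745054401
0.88 [256. 300.] [392.1 273.2  56. ]
0.58 [252. 233.] [468.7 277.   56. ]
0.57 [255. 198.] [505.  273.6  56. ]
0.57 [255. 115.] [579.8 273.3  56. ]
```

View pics/d.png

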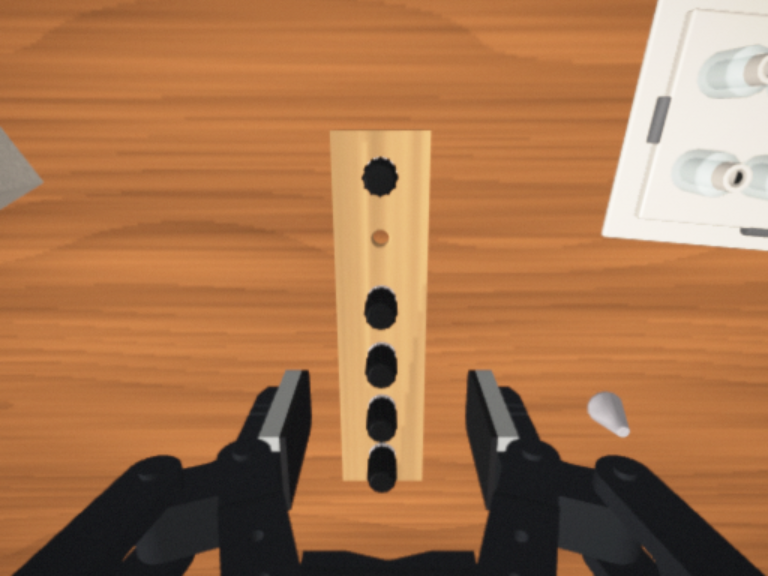

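{"name": "move_arm", "arguments": {
  "deltas": "4 -0.46 4 5.4 0 0 0;4 -0.46 8 5.4 0 0 0;4 -0.46 11 5.4 0 0 0;4 -0.46 13 5.4 0 0 0;4 -0.46 14.3 5.4 0 0 0;4 -0.46 14.3 5.4 0 0 0;4 -0.46 14.3 5.4 0 0 0;1 -0.46 14.3 5.4 0 0 0;1 -0.46 14.3 5.4 0 0 0;1 -0.46 14.3 5.4 0 0 0;1 -0.46 14.3 5.4 0 0 0;1 -0.46 14.3 5.4 0 0 0;1 -0.46 14.3 5.4 0 0 0",
  "force": 40
}}

```text
clock: 5.8
tool_pos: [580.1, 276.3, 58.7]
tool_rot: [0.5, -0.5, 0.5, -0.5]
ft_force: [0.8, -1.2, 3.8]
gripper_width: 0.197
```

{"name": "move_arm", "arguments": {
  "deltas": "1 0 -3 0 0 0 0;1 0 -6 0 0 0 0;1 0 -9 0 0 0 0;1 0 -11 0 0 0 0;1 0 -11 0 0 0 0"
}}

```text
clock: 6.22
tool_pos: [581.4, 278.4, 173.3]
tool_rot: [-0.497, 0.499, -0.501, 0.503]
ft_force: [0.5, 0.8, -0.6]
gripper_width: 0.197
```

```bash
python3 - <<'E'
from h import *
s=telemetry.state(); print(s["clock"],s["tool_pos"],s["joints"][6])
W=cams.snapshot("wrist"); save(W,"e.png",None,1.5)
E
```

```text
6.2167 [581.44314867 278.42779196 173.29519446] -2.275354291732814
```

View pics/e.png

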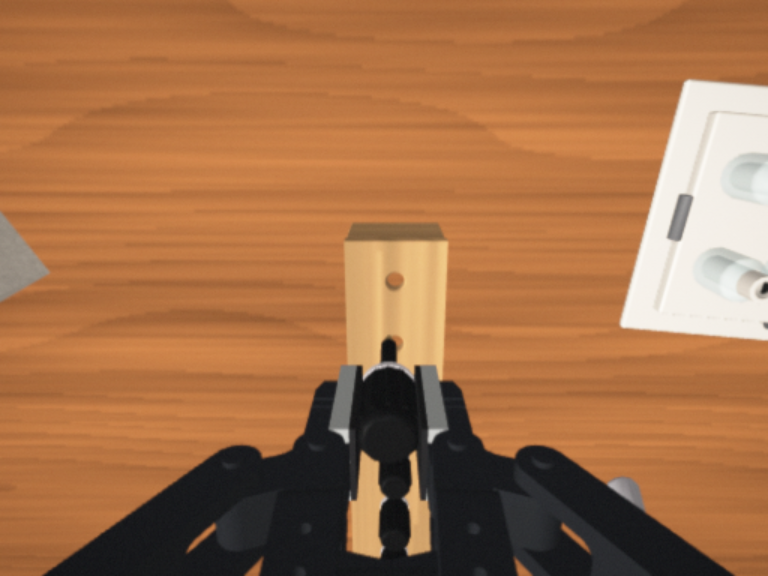

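{"name": "move_arm", "arguments": {
  "deltas": "1 3.5 0 0.9 0 0 0;1 7.5 0 1.9 0 0 0;1 11.5 0 2.9 0 0 0;1 15.5 0 3.9 0 0 0;1 19.5 0 4.9 0 0 0;1 20.7 1.3 5.3 0 0 0;1 20.7 1.3 5.3 0 0 0;1 20.7 1.3 5.3 0 0 0;1 20.7 1.3 5.3 0 0 0;1 20.7 1.3 5.3 0 0 0"
}}

```text
clock: 7.1
tool_pos: [632.2, 72.1, 155.3]
tool_rot: [-0.5, 0.5, -0.499, 0.501]
ft_force: [0.2, 0.1, -1.6]
gripper_width: 0.198
```

```bash
cat > rims.py <<'E'
from carr import *
def rims(W,z0=57,z1=64,show=True):
    P=cloud(W);h=P[:,:,2]; m=(h>z0)&(h<z1)&(abs(P[:,:,0]-597)<90)&(abs(P[:,:,1]-10)<110)
    m=cv2.morphologyEx(m.astype(np.uint8),cv2.MORPH_CLOSE,np.ones((3,3))); n,lab,st,ce=cv2.connectedComponentsWithStats(m); out=[]
    for i in range(1,n):
        if st[i,4]>30:
            q=P[lab==i]; q=q[np.isfinite(q).all(1)&(q[:,2]>z0)&(q[:,2]<z1)]
            (cx,cy),r=cv2.minEnclosingCircle(q[:,:2].astype(np.float32))
            if show: print("rim",st[i,4],ce[i].round(),(round(cx,1),round(cy,1)),"r",round(r,1))
            if 6.5<r<11: out.append((cx,cy))
    return np.array(out)
E
python3 - <<'E'
from rims import *
s=telemetry.state(); print(s["clock"],s["tool_pos"],s["joints"][6])
W=cams.snapshot("wrist"); save(W,"f.png",None,1.5)
r=rims(W)
q=fit(r,[599.2,10.7,-.0916]); print(q); print(mouths(q[0]).round(1))
P=cloud(W);h=P[:,:,2]
for lo,hi,nm in((3,9,"flange"),(13,19,"deck")):
    m=(h>lo)&(h<hi)&(abs(P[:,:,0]-597)<130)&(abs(P[:,:,1]-10)<140); print(nm,cv2.minAreaRect(P[m][:,:2].astype(np.float32)))
E
```

```text
7.1 [632.20081598  72.08319857 155.30266714] -1.947252276002894
rim 243 [260. 192.] (632.9, 71.1) r 7.9
rim 233 [314. 197.] (629.0, 29.5) r 8.3
rim 238 [368. 202.] (625.7, -12.2) r 8.2
rim 167 [420. 204.] (621.6, -53.6) r 7.8
rim 87 [309. 258.] (573.9, 33.3) r 7.8
rim 170 [354. 262.] (569.8, -6.7) r 7.9
rim 227 [405. 270.] (565.1, -49.0) r 7.9
(array([ 5.99424327e+02,  1.11118039e+01, -9.12685062e-02]), np.int64(7), array([0.2, 0.3, 0.3, 0.6, 1.3, 0.6, 0.7]))
[[565.8 -49.1]
 [569.6  -7.2]
 [573.5  34.6]
 [577.3  76.4]
 [621.6 -54.2]
 [625.4 -12.4]
 [629.2  29.5]
 [633.   71.3]]
flange ((598.7755126953125, 11.042221069335938), (207.8757781982422, 156.45790100097656), 84.5929183959961)
deck ((599.4220581054688, 11.120452880859375), (184.62890625, 134.13760375976562), 87.92198181152344)
```

View pics/f.png

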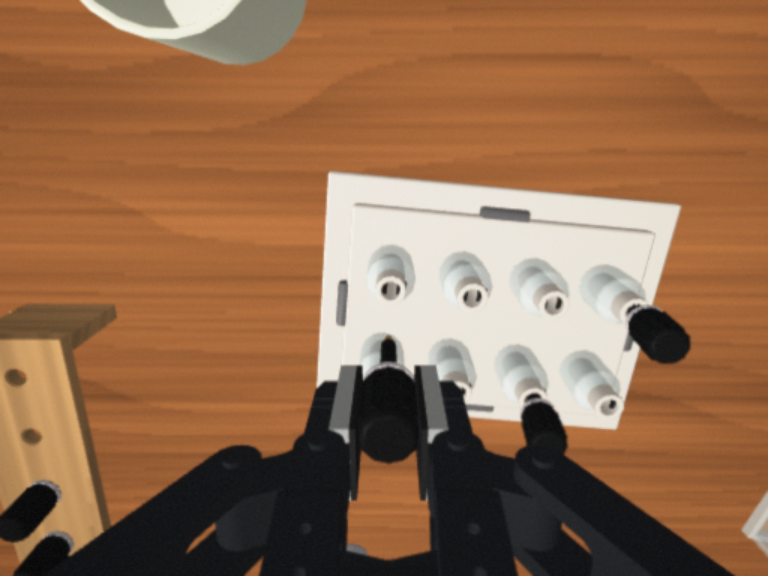

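```bash
python3 - <<'E'
from h import *
W=cams.snapshot("wrist"); s=telemetry.state(); print(s["tool_pos"])
g=W["frame"].astype(int).sum(2)
sub=W["frame"][210:250,240:280].astype(int).sum(2)
for v in range(212,246,3): 
    row=g[v,240:280]; d=np.where(row<200)[0]; print(v,d.min()+240 if len(d) else None,d.max()+240 if len(d) else None)
for z in (112,116,120): print(z,at_z(W,(259,225.5),z).round(1))
print(proj(W,[*s["tool_pos"][:2],116]),proj(W,[633,71.3,61]))
P=cloud(W); h=P[:,:,2]; m=(h>132)&(h<160)&(np.hypot(P[:,:,0]-s["tool_pos"][0],P[:,:,1]-s["tool_pos"][1])<9);q=P[240:320,248:270]; print(q[::8,11].round(1))
E
```

```text
[632.44409105  71.68600304 155.61534392]
212 None None
215 None None
218 None None
221 None None
224 None None
227 256 261
230 254 263
233 254 263
236 254 263
239 254 263
242 None None
245 240 279
112 [630.1  71.9 112. ]
116 [632.   71.9 116. ]
120 [633.9  71.9 120. ]
[259.33933734 224.83914909] [259.74596713 193.48839353]
[[ 6.358e+02  7.190e+01  1.420e+02]
 [ 6.414e+02  7.190e+01  1.607e+02]
 [ 6.422e+02  7.190e+01  1.695e+02]
 [ 6.419e+02  7.190e+01  1.755e+02]
 [ 6.409e+02  7.190e+01  1.799e+02]
 [ 6.389e+02  7.190e+01  1.826e+02]
 [ 6.352e+02  7.190e+01  1.827e+02]
 [ 6.313e+02  7.190e+01  1.827e+02]
 [ 6.273e+02  7.190e+01  1.826e+02]
 [ 4.748e+02  7.150e+01 -2.000e-01]]
```

{"name": "move_arm", "arguments": {
  "deltas": "1 0.04 3.5 0.06 0 0 0;1 0.04 5 0.06 0 0 0;1 0.04 5.8 0.06 0 0 0;1 0.04 6.6 0.06 0 0 0;1 0.04 7.4 0.06 0 0 0;1 0.04 8.2 0.06 0 0 0;1 0.04 8.9 0.06 0 0 0;1 0.04 9.3 0.06 0 0 0;1 0.04 9.45 0.06 0 0 0;1 0.04 9.45 0.06 0 0 0;1 0.04 9.45 0.06 0 0 0",
  "force": 60
}}

```text
clock: 8.12
tool_pos: [634.2, 70.3, 63.6]
tool_rot: [-0.499, 0.499, -0.501, 0.501]
ft_force: [-4.8, 1.1, 20.0]
gripper_width: 0.19
```

{"name": "move_arm", "arguments": {
  "deltas": "2.6 0 -0.2 0 0 0 0;2.6 0 -0.2 0 0 0 0;2.6 0 -0.2 0 0 0 0;2.6 0 -2 0 0 0 0;2.6 0 -5 0 0 0 0;2.6 0 -9 0 0 0 0;2.6 0 -11 0 0 0 0;2.6 0 -11 0 0 0 0;2.6 0 -11 0 0 0 0"
}}

```text
clock: 8.87
tool_pos: [633.7, 69.0, 171.6]
tool_rot: [0.499, -0.5, 0.501, -0.5]
ft_force: [0.1, -0.0, 0.3]
gripper_width: 0.307
```

```bash
cat > caps.py <<'E'
from rims import *
def caps(W,q=(599.3,11.1,-.0915)):
    P=cloud(W);M=mouths(q)
    for i,(x,y) in enumerate(M):
        m=(np.hypot(P[:,:,0]-x,P[:,:,1]-y)<12)&(P[:,:,2]>76)&(P[:,:,2]<125); 
        if m.sum()>15:
            z=np.percentile(P[m][:,2],80); t=P[m&(abs(P[:,:,2]-z)<3)]
            print("vial",i+1,"cap top",z.round(1),"xy off",(((t.max(0)+t.min(0))/2)[:2]-[x,y]).round(1),m.sum())
        else: print("vial",i+1,"no cap seen",m.sum())
E
python3 - <<'E'
from caps import *
s=telemetry.state(); print(s["clock"],s["tool_pos"],s["ft_force"],s["gripper_width"])
W=cams.snapshot("wrist"); caps(W); caps(cams.snapshot("top"))
E
```

```text
8.8667 [633.74932757  69.01900011 171.55133139] [ 0.14734971 -0.04523835  0.28122886] 0.3068526392933977
vial 1 no cap seen 0
vial 2 cap top 101.5 xy off [0.5 4.1] 705
vial 3 no cap seen 0
vial 4 no cap seen 0
vial 5 cap top 101.4 xy off [-0.3  3.5] 821
vial 6 no cap seen 0
vial 7 no cap seen 0
vial 8 cap top 90.6 xy off [ 0.6 -0.3] 576
vial 1 no cap seen 0
vial 2 no cap seen 0
vial 3 no cap seen 0
vial 4 no cap seen 0
vial 5 cap top 102.0 xy off [-1.7  4.4] 40
vial 6 no cap seen 0
vial 7 no cap seen 0
vial 8 no cap seen 0
```

```bash
python3 - <<'E'
from h import *
s=telemetry.state(); print(s["clock"],s["tool_pos"],s["dq"]); print(totool([621.6,-54.2,180]),totool([505.3,275.2,130]))
E
```

```text
8.9667 [632.45277288  68.73816962 169.34240756] [-3.09235120e-04  1.28127904e-02  3.34747954e-03  8.85343329e-03
 -2.90191226e-03  1.61541398e-03 -2.47968036e-05]
[12.29504011 -1.0552714  -1.08166353] [-20.64248357   3.95009    -12.71636984]
```

```bash
python3 - <<'E'
from h import *
for _ in range(4):
    cams.snapshot("wrist"); s=telemetry.state(); print(np.round(s["tool_pos"],2))
E
```

```text
[632.29  68.8  168.96]
[632.34  68.86 168.98]
[632.46  68.99 169.14]
[632.64  69.1  169.35]
```

{"name": "move_arm", "arguments": {
  "deltas": "4 4 0 -0.4 0 0 0;4 8 0 -0.8 0 0 0;4 11 0 -1 0 0 0;4 12.3 1 -1.09 0 0 0;4 12.3 4 -1.09 0 0 0;4 12.3 7 -1.09 0 0 0;4 12.3 9 -1.09 0 0 0;4 12.3 9.4 -1.09 0 0 0;4 12.3 9.4 -1.09 0 0 0;1 12.3 9.4 -1.09 0 0 0;1 12.3 9.4 -1.09 0 0 0;1 12.3 9.4 -1.09 0 0 0;1 12.3 9.4 -1.09 0 0 0;1 12.3 9.4 -1.09 0 0 0",
  "force": 50
}}

```text
clock: 10.33
tool_pos: [623.2, -53.8, 78.1]
tool_rot: [0.499, -0.499, 0.501, -0.5]
ft_force: [1.2, -0.9, 3.7]
gripper_width: 0.192
```

{"name": "move_arm", "arguments": {
  "deltas": "1 0 0.4 0 0 0 0;1 0 0.8 0 0 0 0;1 0 1.1 0 0 0 0;1 0 1.3 0 0 0 0;1 0 1.4 0 0 0 0;1 0 1.4 0 0 0 0"
}}

```text
clock: 10.83
tool_pos: [623.4, -53.9, 66.3]
tool_rot: [0.499, -0.499, 0.501, -0.5]
ft_force: [-7.1, -0.5, 31.2]
gripper_width: 0.195
```

{"name": "move_arm", "arguments": {
  "deltas": "4 0 -0.4 0 0 0 0;4 0 -0.4 0 0 0 0;4 0 -0.4 0 0 0 0;4 0 -3 0 0 0 0;4 0 -7 0 0 0 0;4 -2 -9.5 -2.5 0 0 0;4 -4.6 -9.5 -5.3 0 0 0;4 -4.6 -9.5 -5.3 0 0 0;4 -4.6 -9.5 -5.3 0 0 0;4 -4.6 -9.5 -5.3 0 0 0;4 -4.6 -9.5 -5.3 0 0 0"
}}

```text
clock: 11.75
tool_pos: [569.6, -8.6, 156.8]
tool_rot: [-0.5, 0.501, -0.5, 0.499]
ft_force: [0.7, -0.4, 0.0]
gripper_width: 0.471
```

```bash
python3 - <<'E'
from caps import *
W=cams.snapshot("wrist"); caps(W)
s=telemetry.state(); print(s["clock"],s["tool_pos"],s["ft_force"]); print(totool([569.6,-7,73]))
E
```

```text
vial 1 no cap seen 0
vial 2 cap top 101.5 xy off [0.4 3. ] 829
vial 3 no cap seen 0
vial 4 no cap seen 0
vial 5 cap top 90.6 xy off [-0.1 -0.5] 747
vial 6 no cap seen 0
vial 7 no cap seen 0
vial 8 cap top 90.5 xy off [ 0.4 -1.1] 889
11.8 [569.66750439  -8.68805552 156.81792209] [0.04733976 0.16406056 0.37991914]
[-1.69862899e-01  8.38177305e+00  2.92816857e-03]
```

Vial 5 is home. Now vial 2.

{"name": "move_arm", "arguments": {
  "deltas": "4 -0.15 3 0 0 0 0;4 -0.15 6 0 0 0 0;4 -0.15 8 0 0 0 0;4 -0.15 8.3 0 0 0 0;4 -0.15 8.3 0 0 0 0;1 -0.15 8.3 0 0 0 0;1 -0.15 8.3 0 0 0 0;1 -0.15 8.3 0 0 0 0;1 -0.15 8.3 0 0 0 0;1 -0.15 8.3 0 0 0 0",
  "force": 50
}}

```text
clock: 12.63
tool_pos: [570.3, -6.8, 75.9]
tool_rot: [0.499, -0.499, 0.501, -0.5]
ft_force: [1.1, -2.0, 1.9]
gripper_width: 0.192
```

{"name": "move_arm", "arguments": {
  "deltas": "1 0 0.4 0 0 0 0;1 0 0.8 0 0 0 0;1 0 1.1 0 0 0 0;1 0 1.3 0 0 0 0;1 0 1.35 0 0 0 0;1 0 1.35 0 0 0 0"
}}

```text
clock: 13.13
tool_pos: [569.7, -6.6, 64.1]
tool_rot: [0.5, -0.499, 0.501, -0.5]
ft_force: [-8.1, -4.6, 32.9]
gripper_width: 0.192
```

{"name": "move_arm", "arguments": {
  "deltas": "4 0 -0.4 0 0 0 0;4 0 -0.4 0 0 0 0;4 0 -0.4 0 0 0 0;4 0 -3 0 0 0 0;4 0 -7 0 0 0 0;4 -2 -9.5 0 0 0 0;4 -6 -9.5 -1 0 0 0;4 -10 -9.5 -2 0 0 0;4 -14 -9.5 -3 0 0 0;4 -18 -9.5 -4 0 0 0;4 -22 -9.5 -5 0 0 0;4 -26 -9.5 -6 0 0 0;4 -28.2 -9.5 -6.4 0 0 0;4 -28.2 -9.5 -6.4 0 0 0;4 -28.2 -9.5 -6.4 0 0 0;4 -28.2 -9.5 -6.4 0 0 0"
}}

```text
clock: 14.47
tool_pos: [505.2, 274.9, 155.4]
tool_rot: [0.501, -0.5, 0.5, -0.499]
ft_force: [-0.0, -0.8, -0.0]
gripper_width: 0.465
```

```bash
python3 - <<'E'
from caps import *
W=cams.snapshot("wrist"); T=cams.snapshot("top"); caps(T)
s=telemetry.state(); print(s["clock"],s["tool_pos"],s["ft_force"]); print(totool([505.3,275.2,58.5]))
P=cloud(W);h=P[:,:,2]
m=(h>78)&(h<95)&(abs(P[:,:,1]-275)<14); n,lab,st,ce=cv2.connectedComponentsWithStats(m.astype(np.uint8))
for i in range(1,n):
    if st[i,4]>40: q=P[lab==i]; print("cap",st[i,4],((q.max(0)+q.min(0))/2).round(1))
h=cloud(T); m=(h[:,:,2]>120)&(h[:,:,2]<150)&(h[:,:,1]<-150); q=h[m]; print("handle",cv2.minAreaRect(q[:,:2].astype(np.float32)))
E
```

```text
vial 1 no cap seen 0
vial 2 cap top 93.1 xy off [-1.8 -0.7] 39
vial 3 no cap seen 0
vial 4 no cap seen 0
vial 5 cap top 91.5 xy off [-2.1 -0.1] 38
vial 6 no cap seen 0
vial 7 no cap seen 0
vial 8 cap top 91.2 xy off [-0.7 -0.5] 37
14.5667 [505.82925366 274.04716177 155.74360259] [0.55067141 0.91442141 0.06330943]
[-0.12684809  9.72424752 -0.04683611]
cap 543 [504.2 275.1  82.7]
cap 493 [467.2 275.1  82.5]
cap 473 [429.  275.6  82.5]
cap 418 [390.9 275.2  82.3]
handle ((493.3351135253906, -286.95953369140625), (14.53660774230957, 104.31346130371094), 73.94452667236328)
```

{"name": "move_arm", "arguments": {
  "deltas": "4 -0.12 3.5 -0.05 0 0 0;4 -0.12 7 -0.05 0 0 0;4 -0.12 9 -0.05 0 0 0;4 -0.12 9.7 -0.05 0 0 0;4 -0.12 9.7 -0.05 0 0 0;4 -0.12 9.7 -0.05 0 0 0;1 -0.12 9.7 -0.05 0 0 0;1 -0.12 9.7 -0.05 0 0 0;1 -0.12 9.7 -0.05 0 0 0;1 -0.12 9.7 -0.05 0 0 0;1 -0.12 9.7 -0.05 0 0 0",
  "force": 50
}}

```text
clock: 15.48
tool_pos: [505.9, 277.2, 61.0]
tool_rot: [-0.499, 0.5, -0.501, 0.501]
ft_force: [-1.4, -1.1, 5.5]
gripper_width: 0.189
```

{"name": "move_arm", "arguments": {
  "deltas": "1 0 -3 0 0 0 0;1 0 -6 0 0 0 0;1 0 -9.5 0 0 0 0;1 4 -9.8 1.4 0 0 0;1 8 -9.8 2.8 0 0 0;1 12 -9.8 4.2 0 0 0;1 16 -9.8 5.6 0 0 0;1 19 -9.8 6.8 0 0 0;1 19.9 -9.8 7.2 0 0 0;1 19.9 -9.8 7.2 0 0 0;1 19.9 -9.8 7.2 0 0 0;1 19.9 -9.8 7.2 0 0 0;1 19.9 -9.8 7.2 0 0 0"
}}

```text
clock: 16.57
tool_pos: [576.3, 80.2, 157.7]
tool_rot: [-0.5, 0.499, -0.499, 0.501]
ft_force: [0.5, 0.4, 0.2]
gripper_width: 0.192
```

```bash
cat > held.py <<'E'
from caps import *
def held(vial):
    W=cams.snapshot("wrist"); s=telemetry.state(); tp=np.array(s["tool_pos"]); P=cloud(W); g=W["frame"].astype(int).sum(2)
    m=(np.hypot(P[:,:,0]-tp[0],P[:,:,1]-tp[1])<9)&(abs(P[:,:,2]-tp[2]-28)<8); top=np.percentile(P[m][:,2],80)+.7; q=P[m&(P[:,:,2]>top-3)]
    und=top-30; tip=proj(W,[tp[0],tp[1],und-38]); a,b=np.round(tip).astype(int)
    rod=[]
    for v in range(b-4,b+16):
        d=np.where(g[v,a-14:a+15]<200)[0]
        if 3<=len(d)<16: rod.append((v,a-14+d.mean(),len(d)))
    print("t",s["clock"],"TCP",tp.round(1),"grip",round(s["gripper_width"],3),"underside-TCP",(und-tp[2]).round(1),"capxy",((q.max(0)+q.min(0))/2-tp)[:2].round(1))
    if rod: print("tip pix",rod[0],"exp",tip.round(1),"tip xy",at_z(W,(rod[0][1],rod[0][0]-.5),und-38).round(1))
    r=rims(W,show=False); f=fit(r,[599.3,11.1,-.0915]); M=mouths(f[0]); print("carrier",f[0].round(3),f[1]); print("mouth",M[vial-1].round(1))
    print("delta to home",totool([*M[vial-1],61-(und-tp[2])]).round(2)); caps(W)
E
python3 -c "
from held import *
held(4)"
```

```text
t 16.6167 TCP [576.4  80.  157.6] grip 0.194 underside-TCP -4.6 capxy [-0.7 -0.1]
tip pix (227, np.float64(259.0), 5) exp [259.2 222.7] tip xy [573.8  80.1 115. ]
carrier [ 5.99392e+02  1.17250e+01 -9.10000e-02] 7
mouth [577.2  77. ]
delta to home [0.31 9.2  0.08]
vial 1 no cap seen 0
vial 2 cap top 90.7 xy off [-0.7 -1.6] 745
vial 3 no cap seen 0
vial 4 cap top 123.5 xy off [-0.7  4.1] 30
vial 5 cap top 90.4 xy off [-0.4  0.3] 955
vial 6 no cap seen 0
vial 7 no cap seen 0
vial 8 cap top 90.7 xy off [ 0.6 -0.2] 694
```

{"name": "move_arm", "arguments": {
  "deltas": "1 0.33 3.5 0.12 0 0 0;1 0.33 5 0.12 0 0 0;1 0.33 5.8 0.12 0 0 0;1 0.33 6.6 0.12 0 0 0;1 0.33 7.4 0.12 0 0 0;1 0.33 8.2 0.12 0 0 0;1 0.33 8.9 0.12 0 0 0;1 0.33 9.2 0.12 0 0 0;1 0.33 9.4 0.12 0 0 0;1 0.33 9.4 0.12 0 0 0;1 0.33 9.4 0.12 0 0 0",
  "force": 60
}}

```text
clock: 17.53
tool_pos: [578.8, 75.6, 65.9]
tool_rot: [-0.499, 0.499, -0.501, 0.501]
ft_force: [-5.0, 0.8, 22.5]
gripper_width: 0.192
```

{"name": "move_arm", "arguments": {
  "deltas": "2.8 0 -0.2 0 0 0 0;2.8 0 -0.2 0 0 0 0;2.8 0 -0.2 0 0 0 0;2.8 0 -3 0 0 0 0;2.8 0 -7 0 0 0 0;4 -1 -9.3 -0.5 0 0 0;4 -4.5 -9.3 -2.5 0 0 0;4 -8 -9.3 -4.4 0 0 0;4 -11.5 -9.3 -6.4 0 0 0;4 -15 -9.3 -8.3 0 0 0;4 -18 -9.3 -10 0 0 0;4 -19.9 -9.3 -11 0 0 0;4 -19.9 -9.3 -11 0 0 0;4 -19.9 -9.3 -11 0 0 0;4 -19.9 -9.3 -11 0 0 0;4 -19.9 -9.3 -11 0 0 0"
}}

```text
clock: 18.87
tool_pos: [468.9, 272.0, 155.9]
tool_rot: [0.5, -0.5, 0.501, -0.499]
ft_force: [-0.4, -0.3, 0.6]
gripper_width: 0.468
```

```bash
cat > rk.py <<'E'
from caps import *
def rk(x):
    T=cams.snapshot("top"); caps(T); W=cams.snapshot("wrist"); s=telemetry.state(); print(s["clock"],s["tool_pos"],s["ft_force"])
    P=cloud(W);h=P[:,:,2]; m=(h>78)&(h<95)&(np.hypot(P[:,:,1]-275,P[:,:,0]-x)<14); q=P[m]; c=(q.max(0)+q.min(0))/2; print("cap",m.sum(),c.round(1)); print(totool([c[0]+.5,c[1],58.5]).round(2))
    h=cloud(T); m=(h[:,:,2]>120)&(h[:,:,2]<150)&(h[:,:,1]<-150); print("handle",cv2.minAreaRect(h[m][:,:2].astype(np.float32)))
E
python3 -c "
from rk import *
rk(467)"
```

```text
vial 1 no cap seen 0
vial 2 cap top 91.2 xy off [-1.6 -0.7] 38
vial 3 no cap seen 0
vial 4 cap top 91.4 xy off [-0.5 -0.1] 40
vial 5 cap top 92.4 xy off [-2.9 -0.2] 39
vial 6 no cap seen 0
vial 7 no cap seen 0
vial 8 cap top 92.5 xy off [-1.5 -0.5] 37
18.9667 [468.88049887 272.23267678 156.05813992] [ 0.27817055  0.12221369 -0.25367289]
cap 535 [466.4 275.4  82.5]
[-0.32  9.76 -0.2 ]
handle ((493.42864990234375, -287.2322692871094), (15.321643829345703, 104.75540924072266), 73.62559509277344)
```

{"name": "move_arm", "arguments": {
  "deltas": "4 -0.32 3.5 -0.17 0 0 0;4 -0.32 7 -0.17 0 0 0;4 -0.32 9 -0.17 0 0 0;4 -0.32 9.75 -0.17 0 0 0;4 -0.32 9.75 -0.17 0 0 0;4 -0.32 9.75 -0.17 0 0 0;1 -0.32 9.75 -0.17 0 0 0;1 -0.32 9.75 -0.17 0 0 0;1 -0.32 9.75 -0.17 0 0 0;1 -0.32 9.75 -0.17 0 0 0;1 -0.32 9.75 -0.17 0 0 0",
  "force": 50
}}

```text
clock: 19.88
tool_pos: [467.4, 277.2, 60.4]
tool_rot: [-0.499, 0.5, -0.501, 0.501]
ft_force: [-0.3, -1.6, 5.9]
gripper_width: 0.188
```

{"name": "move_arm", "arguments": {
  "deltas": "1 0 -3 0 0 0 0;1 0 -6 0 0 0 0;1 0 -9.5 0 0 0 0;1 4 -9.8 1.2 0 0 0;1 8 -9.8 2.4 0 0 0;1 12 -9.8 3.6 0 0 0;1 16 -9.8 4.8 0 0 0;1 20 -9.8 6 0 0 0;1 24 -9.8 7.2 0 0 0;1 28 -9.8 8.4 0 0 0;1 31 -9.8 9.5 0 0 0;1 32.4 -9.8 9.85 0 0 0;1 32.4 -9.8 9.85 0 0 0;1 32.4 -9.8 9.85 0 0 0;1 32.4 -9.8 9.85 0 0 0"
}}

```text
clock: 21.13
tool_pos: [564.6, -45.7, 157.3]
tool_rot: [-0.5, 0.5, -0.5, 0.501]
ft_force: [-0.4, -0.1, -0.3]
gripper_width: 0.186
```

```bash
python3 -c "
from held import *
held(1)"
```

```text
t 21.1833 TCP [564.7 -45.3 157.3] grip 0.192 underside-TCP -4.2 capxy [-0.5 -0. ]
tip pix (226, np.float64(258.5), 4) exp [258.1 223.1] tip xy [563.1 -45.5 115.1]
carrier [ 5.99954e+02  9.93000e+00 -9.60000e-02] 7
mouth [566.  -50.1]
delta to home [0.49 9.21 0.13]
vial 1 cap top 124.0 xy off [-0.2  3.5] 30
vial 2 cap top 90.8 xy off [-0.7 -2.3] 658
vial 3 no cap seen 0
vial 4 cap top 90.4 xy off [ 0.4 -1.1] 796
vial 5 cap top 90.7 xy off [-0.2 -0.8] 688
vial 6 no cap seen 0
vial 7 no cap seen 0
vial 8 cap top 90.6 xy off [ 0.4 -1.3] 1012
```

{"name": "move_arm", "arguments": {
  "deltas": "1 0.42 3.5 0.13 0 0 0;1 0.42 5 0.13 0 0 0;1 0.42 5.8 0.13 0 0 0;1 0.42 6.6 0.13 0 0 0;1 0.42 7.4 0.13 0 0 0;1 0.42 8.2 0.13 0 0 0;1 0.42 8.9 0.13 0 0 0;1 0.42 9.2 0.13 0 0 0;1 0.42 9.4 0.13 0 0 0;1 0.42 9.4 0.13 0 0 0;1 0.42 9.4 0.13 0 0 0",
  "force": 60
}}

```text
clock: 22.1
tool_pos: [567.1, -50.1, 65.3]
tool_rot: [-0.499, 0.499, -0.501, 0.501]
ft_force: [-4.2, 3.4, 23.2]
gripper_width: 0.188
```

{"name": "move_arm", "arguments": {
  "deltas": "2.6 0 -0.2 0 0 0 0;2.6 0 -0.2 0 0 0 0;2.6 0 -0.2 0 0 0 0;2.6 0 -3 0 0 0 0;2.6 0 -7 0 0 0 0;4 -2 -9.3 -0.7 0 0 0;4 -5.5 -9.3 -2.3 0 0 0;4 -9 -9.3 -3.8 0 0 0;4 -12.5 -9.3 -5.3 0 0 0;4 -16 -9.3 -6.8 0 0 0;4 -20 -9.3 -8.4 0 0 0;4 -24 -9.3 -10 0 0 0;4 -28 -9.3 -11.8 0 0 0;4 -31 -9.3 -13 0 0 0;4 -32.5 -9.3 -13.7 0 0 0;4 -32.5 -9.3 -13.7 0 0 0;4 -32.5 -9.3 -13.7 0 0 0;4 -32.5 -9.3 -13.7 0 0 0;4 -32.5 -9.3 -13.7 0 0 0"
}}

```text
clock: 23.68
tool_pos: [429.9, 272.0, 155.4]
tool_rot: [0.5, -0.5, 0.501, -0.499]
ft_force: [-0.2, 0.7, 0.2]
gripper_width: 0.463
```

```bash
python3 -c "
from rk import *
rk(429)"
```

```text
vial 1 cap top 90.4 xy off [-1.   1.2] 37
vial 2 cap top 90.4 xy off [-2.5 -0.7] 39
vial 3 no cap seen 0
vial 4 cap top 90.7 xy off [-1.9  0. ] 41
vial 5 cap top 92.6 xy off [-1.3  1.2] 38
vial 6 no cap seen 0
vial 7 no cap seen 0
vial 8 cap top 91.2 xy off [-0.9 -0.4] 39
23.7833 [429.89923426 272.25706373 155.61933371] [ 0.93397574  0.13095328 -0.27622222]
cap 538 [428.8 275.3  82.6]
[-0.31  9.71 -0.06]
handle ((493.5187683105469, -286.99261474609375), (14.852811813354492, 104.4549789428711), 73.72004699707031)
```

{"name": "move_arm", "arguments": {
  "deltas": "4 -0.31 3.5 -0.06 0 0 0;4 -0.31 7 -0.06 0 0 0;4 -0.31 9 -0.06 0 0 0;4 -0.31 9.7 -0.06 0 0 0;4 -0.31 9.7 -0.06 0 0 0;4 -0.31 9.7 -0.06 0 0 0;1 -0.31 9.7 -0.06 0 0 0;1 -0.31 9.7 -0.06 0 0 0;1 -0.31 9.7 -0.06 0 0 0;1 -0.31 9.7 -0.06 0 0 0;1 -0.31 9.7 -0.06 0 0 0",
  "force": 50
}}

```text
clock: 24.7
tool_pos: [429.5, 277.2, 60.3]
tool_rot: [-0.499, 0.5, -0.5, 0.501]
ft_force: [0.3, -1.1, 6.8]
gripper_width: 0.193
```

{"name": "move_arm", "arguments": {
  "deltas": "1 0 -3 0 0 0 0;1 0 -6 0 0 0 0;1 0 -9.5 0 0 0 0;1 3.4 -9.8 2.3 0 0 0;1 6.8 -9.8 4.6 0 0 0;1 10.2 -9.8 6.9 0 0 0;1 13.6 -9.8 9.2 0 0 0;1 17 -9.8 11.5 0 0 0;1 20.4 -9.8 13.8 0 0 0;1 23.8 -9.8 16.1 0 0 0;1 27 -9.8 18.4 0 0 0;1 28.75 -9.8 19.6 0 0 0;1 28.75 -9.8 19.6 0 0 0;1 28.75 -9.8 19.6 0 0 0;1 28.75 -9.8 19.6 0 0 0;1 28.75 -9.8 19.6 0 0 0"
}}

```text
clock: 26.03
tool_pos: [624.0, -9.0, 157.3]
tool_rot: [-0.5, 0.5, -0.499, 0.501]
ft_force: [-0.4, 0.5, -0.5]
gripper_width: 0.191
```

```bash
python3 -c "
from held import *
held(6)"
```

```text
t 26.0833 TCP [624.   -9.  157.3] grip 0.191 underside-TCP -4.1 capxy [-0.5  0.2]
tip pix (226, np.float64(259.0), 3) exp [258.9 223.1] tip xy [622.4  -9.1 115.2]
carrier [ 6.01417e+02  1.01490e+01 -8.00000e-02] 7
mouth [627.6 -13. ]
delta to home [0.41 9.22 0.36]
vial 1 cap top 90.5 xy off [ 0.9 -3.2] 349
vial 2 no cap seen 0
vial 3 no cap seen 0
vial 4 cap top 90.5 xy off [ 0.4 -1. ] 677
vial 5 cap top 90.5 xy off [ 0.2 -0.9] 670
vial 6 cap top 124.3 xy off [-0.5  3.6] 34
vial 7 no cap seen 0
vial 8 cap top 90.5 xy off [ 1.  -0.9] 723
```

{"name": "move_arm", "arguments": {
  "deltas": "1 0.34 3.5 0.16 0 0 0;1 0.34 5 0.16 0 0 0;1 0.34 5.8 0.16 0 0 0;1 0.34 6.6 0.16 0 0 0;1 0.34 7.4 0.16 0 0 0;1 0.34 8.2 0.16 0 0 0;1 0.34 8.9 0.16 0 0 0;1 0.34 9.2 0.16 0 0 0;1 0.34 9.4 0.16 0 0 0;1 0.34 9.4 0.16 0 0 0;1 0.34 9.4 0.16 0 0 0",
  "force": 60
}}

```text
clock: 27.0
tool_pos: [626.9, -13.3, 65.3]
tool_rot: [-0.499, 0.499, -0.501, 0.501]
ft_force: [-3.7, 1.4, 18.6]
gripper_width: 0.19
```

{"name": "move_arm", "arguments": {
  "deltas": "2.6 0 -0.2 0 0 0 0;2.6 0 -0.2 0 0 0 0;2.6 0 -0.2 0 0 0 0;2.6 0 -3 0 0 0 0;2.6 0 -7 0 0 0 0;4 -2 -9.3 -1.6 0 0 0;4 -5 -9.3 -4.1 0 0 0;4 -8 -9.3 -6.5 0 0 0;4 -11 -9.3 -9 0 0 0;4 -14 -9.3 -11.4 0 0 0;4 -17 -9.3 -13.9 0 0 0;4 -20 -9.3 -16.3 0 0 0;4 -23 -9.3 -18.8 0 0 0;4 -26 -9.3 -21.2 0 0 0;4 -28 -9.3 -22.9 0 0 0;4 -28.75 -9.3 -23.5 0 0 0;4 -28.75 -9.3 -23.5 0 0 0;4 -28.75 -9.3 -23.5 0 0 0;4 -28.75 -9.3 -23.5 0 0 0"
}}

```text
clock: 28.58
tool_pos: [392.4, 271.8, 155.5]
tool_rot: [0.5, -0.5, 0.501, -0.499]
ft_force: [-0.0, 0.0, 0.6]
gripper_width: 0.471
```

```bash
python3 -c "
from rk import *
rk(391)"
```

```text
vial 1 cap top 91.5 xy off [-1.  -0.1] 38
vial 2 cap top 92.5 xy off [-1.8 -0.6] 39
vial 3 no cap seen 0
vial 4 cap top 91.3 xy off [-1.9 -0.1] 40
vial 5 cap top 90.1 xy off [-0.4 -0.2] 38
vial 6 cap top 91.3 xy off [-1.  -0.4] 39
vial 7 no cap seen 0
vial 8 cap top 92.0 xy off [-0.3 -0.6] 37
28.6833 [392.40714418 271.81265607 155.53824652] [-0.64425193  0.43258022  0.10418491]
cap 542 [391.1 275.3  82.9]
[-0.36  9.7  -0.08]
handle ((493.12249755859375, -286.9544982910156), (15.120564460754395, 105.32485961914062), 73.20704650878906)
```

{"name": "move_arm", "arguments": {
  "deltas": "4 -0.36 3.5 -0.07 0 0 0;4 -0.36 7 -0.07 0 0 0;4 -0.36 9 -0.07 0 0 0;4 -0.36 9.7 -0.07 0 0 0;4 -0.36 9.7 -0.07 0 0 0;4 -0.36 9.7 -0.07 0 0 0;1 -0.36 9.7 -0.07 0 0 0;1 -0.36 9.7 -0.07 0 0 0;1 -0.36 9.7 -0.07 0 0 0;1 -0.36 9.7 -0.07 0 0 0;1 -0.36 9.7 -0.07 0 0 0",
  "force": 50
}}

```text
clock: 29.6
tool_pos: [391.4, 277.3, 60.2]
tool_rot: [-0.499, 0.5, -0.501, 0.501]
ft_force: [-0.2, -1.7, 5.6]
gripper_width: 0.191
```

{"name": "move_arm", "arguments": {
  "deltas": "1 0 -3 0 0 0 0;1 0 -6 0 0 0 0;1 0 -9.5 0 0 0 0;1 3.2 -9.8 2.4 0 0 0;1 6.4 -9.8 4.8 0 0 0;1 9.6 -9.8 7.2 0 0 0;1 12.8 -9.8 9.6 0 0 0;1 16 -9.8 12 0 0 0;1 19.2 -9.8 14.4 0 0 0;1 22 -9.8 16.5 0 0 0;1 24 -9.8 18 0 0 0;1 24.4 -9.8 18.3 0 0 0;1 24.4 -9.8 18.3 0 0 0;1 24.4 -9.8 18.3 0 0 0;1 24.4 -9.8 18.3 0 0 0"
}}

```text
clock: 30.85
tool_pos: [572.7, 34.8, 157.3]
tool_rot: [-0.5, 0.5, -0.499, 0.501]
ft_force: [-0.1, 0.2, -0.4]
gripper_width: 0.19
```

```bash
python3 -c "
from held import *
held(3)
print(totool([573.5,34.8,65]))"
```

```text
t 30.9 TCP [572.7  34.9 157.3] grip 0.191 underside-TCP -4.1 capxy [-0.6 -0.1]
tip pix (226, np.float64(259.0), 3) exp [258.7 223.2] tip xy [571.1  34.7 115.2]
carrier [ 6.00587e+02  1.19150e+01 -9.50000e-02] 6
mouth [574.7  35.5]
delta to home [-0.06  9.22  0.2 ]
vial 1 cap top 90.5 xy off [0.4 0.1] 707
vial 2 cap top 90.6 xy off [-0.6 -1.8] 670
vial 3 cap top 123.9 xy off [0.1 0.4] 32
vial 4 cap top 90.5 xy off [ 0.5 -0.7] 662
vial 5 cap top 90.6 xy off [-0.2 -0.5] 856
vial 6 cap top 90.7 xy off [-0.  -0.5] 751
vial 7 no cap seen 0
vial 8 cap top 90.6 xy off [ 0.5 -0.7] 749
[0.01266112 9.22823673 0.08010298]
```

{"name": "move_arm", "arguments": {
  "deltas": "1 0 3.5 0.12 0 0 0;1 0 5 0.12 0 0 0;1 0 5.8 0.12 0 0 0;1 0 6.6 0.12 0 0 0;1 0 7.4 0.12 0 0 0;1 0 8.2 0.12 0 0 0;1 0 8.9 0.12 0 0 0;1 0 9.2 0.12 0 0 0;1 0 9.4 0.12 0 0 0;1 0 9.4 0.12 0 0 0;1 0 9.4 0.12 0 0 0",
  "force": 60
}}

```text
clock: 31.82
tool_pos: [575.4, 33.6, 65.1]
tool_rot: [-0.499, 0.499, -0.501, 0.501]
ft_force: [-4.6, 1.3, 21.6]
gripper_width: 0.19
```

{"name": "move_arm", "arguments": {
  "deltas": "2.4 0 -0.2 0 0 0 0;2.4 0 -0.2 0 0 0 0;2.4 0 -0.2 0 0 0 0;2.4 0 -2 0 0 0 0;2.4 0 -5 0 0 0 0;4 0 -9 0 0 0 0;8 2 -13 3 0 0 0;8 4 -16 6 0 0 0;8 4 -16 6 0 0 0;8 4 -16 6 0 0 0;8 4 -16 6 0 0 0;8 4 -16 6 0 0 0"
}}

```text
clock: 32.82
tool_pos: [633.2, -6.4, 221.1]
tool_rot: [0.501, -0.501, 0.499, -0.499]
ft_force: [-0.5, 0.0, -1.2]
gripper_width: 0.938
```

```bash
python3 - <<'E'
from caps import *
W=cams.snapshot("wrist"); save(W,"g.png",None,1.5); caps(W)
s=telemetry.state(); print(s["clock"],s["tool_pos"],s["joints"])
h=cloud(cams.snapshot("top"))
for a,b,n in((120,150,"handle"),(80,110,"top")):
    m=(h[:,:,2]>a)&(h[:,:,2]<b)&(h[:,:,1]<-150); print(n,cv2.minAreaRect(h[m][:,:2].astype(np.float32)))
E
```

```text
vial 1 cap top 90.4 xy off [ 0.9 -0.4] 374
vial 2 cap top 90.7 xy off [-0.1 -2.1] 368
vial 3 cap top 90.6 xy off [ 1.2 -0.8] 379
vial 4 cap top 90.5 xy off [ 0.6 -1. ] 392
vial 5 cap top 90.5 xy off [ 0.3 -1. ] 399
vial 6 cap top 90.7 xy off [ 0.6 -0.8] 394
vial 7 no cap seen 0
vial 8 cap top 90.5 xy off [ 0.8 -0.8] 432
32.8667 [633.07120991  -6.13126729 221.15107101] [ 0.22412512  0.54705879 -0.42674786  1.48770062  0.23597025  1.1612926
 -1.81205521]
handle ((493.3603820800781, -286.9407653808594), (15.052635192871094, 104.89212799072266), 73.74817657470703)
top ((711.688720703125, -349.7835693359375), (645.3764038085938, 361.73004150390625), 5.120420455932617)
```

View pics/g.png

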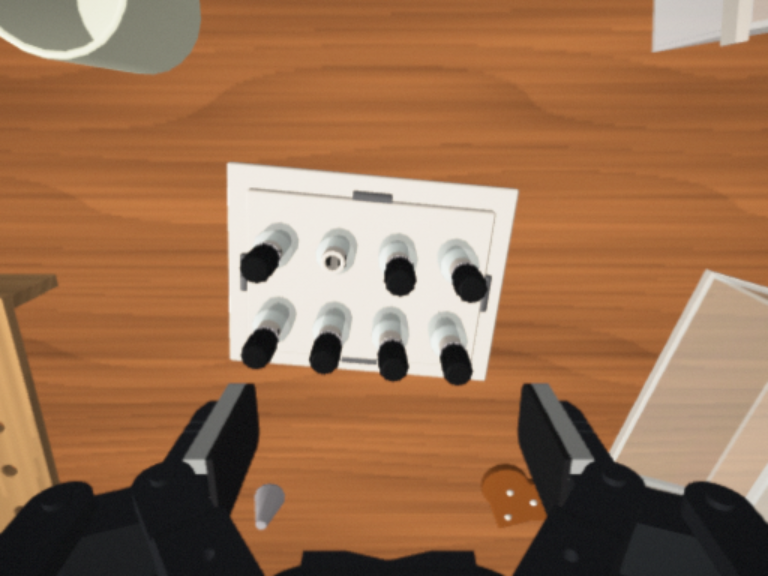

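{"name": "move_arm", "arguments": {
  "deltas": "6 3 0 -1.5 0 0.03 0;6 6 0 -3 0 0.06 0;6 9 0 -4.5 0 0.09 0;6 12 0 -6 0 0.12 0;6 15 0 -7.5 0 0.15 0;6 18 0 -9 0 0.18 0;6 21 0 -10.5 0 0.21 0;6 24 0 -12 0 0.24 0;6 27 0 -13.5 0 0.27 0;6 28.1 0 -14 0 0.284 0;6 28.1 0 -14 0 0.284 0;6 28.1 0 -14 0 0.284 0;6 28.1 0 -14 0 0.284 0;6 28.1 0 -14 0 0.284 0"
}}

```text
clock: 34.08
tool_pos: [495.5, -285.8, 222.6]
tool_rot: [-0.425, 0.565, -0.565, 0.425]
ft_force: [-0.1, -0.6, -0.9]
gripper_width: 0.702
```

```bash
cat > hd.py <<'E'
from h import *
def handle(p,x0,x1,y0,y1,a=122,b=150):
    P=cloud(p); m=(P[:,:,0]>x0)&(P[:,:,0]<x1)&(P[:,:,1]>y0)&(P[:,:,1]<y1)&(P[:,:,2]>a)&(P[:,:,2]<b); q=P[m]
    n,lab,st,ce=cv2.connectedComponentsWithStats(m.astype(np.uint8)); i=1+st[1:,4].argmax(); q=P[lab==i]
    t=q[q[:,2]>np.percentile(q[:,2],60)-3]; (cx,cy),(w,l),ang=cv2.minAreaRect(t[:,:2].astype(np.float32))
    ang=np.deg2rad(ang if w>l else ang+90); 
    print("handle",len(t),(round(cx,1),round(cy,1)),"size",round(w,1),round(l,1),"bar angle deg",round(np.rad2deg(ang)%180,2),"z",np.median(t[:,2]).round(1)); return cx,cy,ang
E
python3 - <<'E'
from hd import *
W=cams.snapshot("wrist"); save(W,"i.png",None,1.5)
s=telemetry.state(); print(s["clock"],s["tool_pos"],Ro.from_quat(s["tool_rot"]).as_matrix()[:,0].round(3),s["joints"])
c=handle(W,380,620,-400,-180); handle(cams.snapshot("top"),380,620,-400,-180)
print(totool([c[0],c[1],112]))
E
```

```text
34.1333 [ 495.43423885 -286.05812325  222.71822202] [-0.277 -0.961 -0.001] [ 0.7024495   0.43953626 -0.3341941   1.65601684  0.15852497  1.07298965
 -1.52997886]
handle 2453 (495.2, -287.7) size 13.6 102.4 bar angle deg 163.47 z 135.9
handle 104 (474.9, -281.4) size 14.0 63.4 bar angle deg 164.34 z 136.1
[ 0.13564311 11.07475768  0.02057195]
```

View pics/i.png

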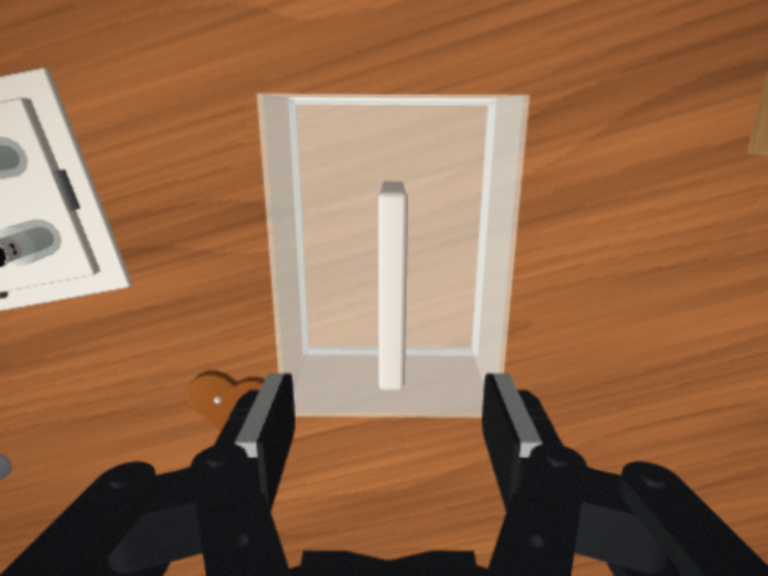

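{"name": "move_arm", "arguments": {
  "deltas": "6 0.13 4 0 0 0 0;6 0.13 7.5 0 0 0 0;6 0.13 10 0 0 0 0;6 0.13 11 0 0 0 0;6 0.13 11.1 0 0 0 0;6 0.13 11.1 0 0 0 0;0.8 0.13 11.1 0 0 0 0;0.8 0.13 11.1 0 0 0 0;0.8 0.13 11.1 0 0 0 0;0.8 0.13 11.1 0 0 0 0;0.8 0.13 11.1 0 0 0 0;0.8 0.13 11.1 0 0 0 0;0.8 0.13 11.1 0 0 0 0",
  "force": 90
}}

```text
clock: 35.27
tool_pos: [495.0, -288.8, 112.6]
tool_rot: [0.424, -0.565, 0.566, -0.425]
ft_force: [-0.1, 3.1, 5.4]
gripper_width: 0.146
```

{"name": "move_arm", "arguments": {
  "deltas": "0.8 0 -1 0 0 0 0;0.8 0 -3 0 0 0 0;0.8 0 -5.5 0 0 0 0;0.8 0 -8.5 0 0 0 0;0.8 0 -11.5 0 0 0 0;0.8 0 -13.5 0 0 0 0;0.8 0 -14 0 0 0 0;0.8 0 -14 0 0 0 0;0.8 0 -14 0 0 0 0"
}}

```text
clock: 36.02
tool_pos: [493.3, -289.3, 250.6]
tool_rot: [-0.424, 0.566, -0.565, 0.424]
ft_force: [-0.1, -0.3, -3.0]
gripper_width: 0.141
```

```bash
python3 - <<'E'
from hd import *
W=cams.snapshot("wrist"); S=cams.snapshot("scene"); save(S,"j.png",(120,60,420,330),2)
s=telemetry.state(); print(s["clock"],s["tool_pos"],s["ft_force"],s["gripper_width"],s["joints"])
tp=s["tool_pos"]; handle(W,380,620,-400,-180,tp[2]+10,tp[2]+40)
E
```

```text
36.1167 [ 493.12544003 -289.00152325  249.84277664] [-0.15046582 -0.04969126 -2.76140734] 0.14475936760391134 [ 0.71085824  0.41863428 -0.33757111  1.61096147  0.14840176  1.14092167
 -1.51729653]
handle 8323 (495.6, -290.9) size 38.3 96.6 bar angle deg 177.61 z 274.5
```

View pics/j.png

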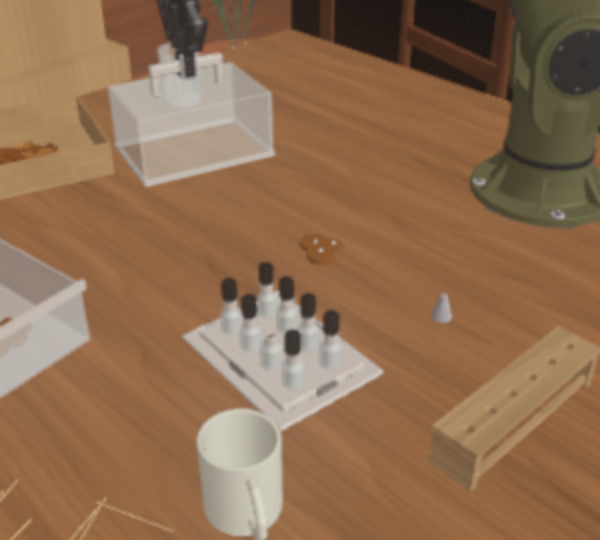

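{"name": "move_arm", "arguments": {
  "deltas": "0.8 -2 0 0.1 0 -0.11 0;0.8 -4 0 0.25 0 -0.22 0;0.8 -6 0 0.4 0 -0.33 0;0.8 -8 0 0.5 0 -0.44 0;0.8 -10 0 0.6 0 -0.55 0;0.8 -12 0 0.7 0 -0.66 0;0.8 -14 0 0.8 0 -0.77 0;0.8 -16 0 0.95 0 -0.88 0;0.8 -18 0 1.1 0 -0.99 0;0.8 -20 0 1.2 0 -1.1 0;0.8 -22 0 1.3 0 -1.21 0;0.8 -24 0 1.4 0 -1.32 0;0.8 -26 0 1.55 0 -1.43 0;0.8 -28 0 1.7 0 -1.54 0;0.8 -30 0 1.8 0 -1.65 0;0.8 -31.8 0 1.9 0 -1.761 0;0.8 -31.8 0 1.9 0 -1.761 0;0.8 -31.8 0 1.9 0 -1.761 0;0.8 -31.8 0 1.9 0 -1.761 0;0.8 -31.8 0 1.9 0 -1.761 0"
}}

```text
clock: 37.78
tool_pos: [601.2, 9.2, 251.0]
tool_rot: [0.707, -0.035, 0.034, -0.706]
ft_force: [0.8, -0.6, -3.6]
gripper_width: 0.145
```

```bash
python3 - <<'E'
from hd import *
W=cams.snapshot("wrist"); T=cams.snapshot("top"); save(W,"k.png",None,1.5)
s=telemetry.state(); tp=np.array(s["tool_pos"]); X=Ro.from_quat(s["tool_rot"]).as_matrix(); print(s["clock"],tp,s["ft_force"],s["gripper_width"],s["joints"]); print(X.round(3),"yaw",np.rad2deg(np.arctan2(X[1,0],X[0,0])))
P=cloud(T); h=P[:,:,2]; m=(h>tp[2]-35)&(h<tp[2]-10)&(abs(P[:,:,0]-599)<110)&(abs(P[:,:,1]-11)<130); q=P[m]; print("cover top (top cam)",m.sum(),np.median(h[m]),cv2.minAreaRect(q[:,:2].astype(np.float32)))
P=cloud(W); h=P[:,:,2]; m=(h>tp[2]-30)&(h<tp[2]-5)&(abs(P[:,:,0]-599)<110)&(abs(P[:,:,1]-11)<130); q=P[m]; print("wrist",m.sum(),np.median(h[m]),cv2.minAreaRect(q[:,:2].astype(np.float32)))
E
```

```text
37.8833 [601.38232725   9.46517377 251.45576532] [ 0.44664371 -0.32453699 -2.49331935] 0.14401437419194485 [ 0.42663758  0.54140953 -0.80951279  1.52789055  0.40484631  1.24757729
 -0.53771644]
[[ 0.995 -0.001  0.096]
 [-0.096 -0.001  0.995]
 [-0.001 -1.    -0.001]] yaw -5.517885848430889
cover top (top cam) 1392 232.74005289637026 ((603.2282104492188, 46.71556091308594), (116.29415130615234, 138.69606018066406), 84.403564453125)
wrist 59996 232.68420995250685 ((600.1741943359375, 8.557395935058594), (190.62557983398438, 139.33480834960938), 84.42605590820312)
```

View pics/k.png

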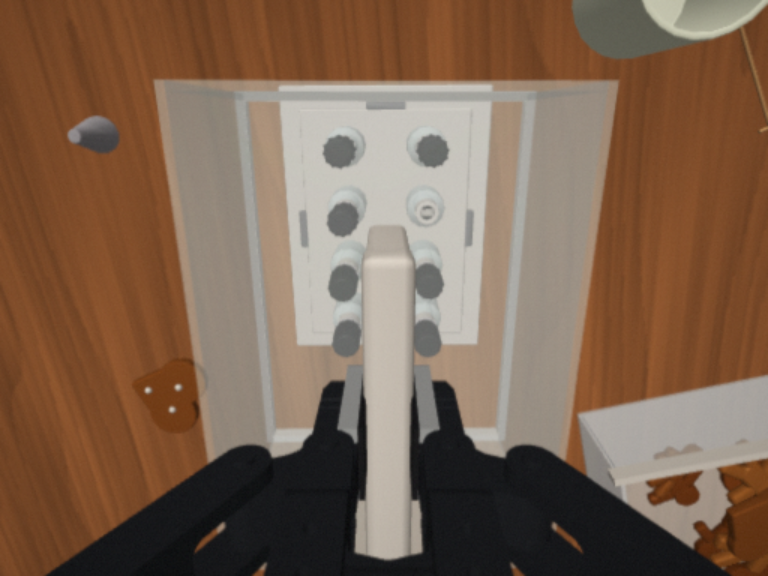

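```bash
python3 - <<'E'
from carr import *
W=cams.snapshot("wrist"); g=cv2.cvtColor(W["frame"],cv2.COLOR_RGB2GRAY).astype(float)
# flange edge model: refine pose (x,y,th) by edge contrast along projected flange outline at z=6 (visible lengths)
from scipy.optimize import minimize
c0=np.array([599.6,10.6,-.0913])
def side(q,o,half=(78,104)):
    a,b=half[0]+o,half[1]+o; t=np.linspace(-.8,.8,60)
    pts=np.vstack([np.c_[np.full(60,a),t*104],np.c_[np.full(60,-a),t*104],np.c_[t*78,np.full(60,b)]])
    c,s=np.cos(q[2]),np.sin(q[2]); w=pts@np.array([[c,s],[-s,c]])+q[:2]
    uv=np.array([proj(W,[x,y,6]) for x,y in w]); return cv2.remap(g.astype(np.float32),uv[:,0].astype(np.float32)[None],uv[:,1].astype(np.float32)[None],cv2.INTER_LINEAR)[0]
f=lambda q:-np.mean(np.clip(side(q,-1.5)-side(q,1.5),0,60))
best=min((minimize(f,c0+[dx,dy,0],method="Nelder-Mead",options=dict(initial_simplex=c0+[dx,dy,0]+np.array([[0,0,0],[2,0,0],[0,2,0],[0,0,.01]]))) for dx in(-2,0,2) for dy in(-3,-1,1,3)),key=lambda r:r.fun); print(best.x,best.fun,f(c0))
print("deck visible corner rays z=6:",[at_z(W,(a/1.5,b/1.5),6)[:2].round(1).tolist() for a,b in((281,85),(492,85),(477,345),(300,345))])
s=telemetry.state(); print(s["tool_pos"])
P=cloud(W); h=P[:,:,2]; m=(h>228)&(h<237)&(abs(P[:,:,0]-599)<110)&(abs(P[:,:,1]-11)<130); print(cv2.minAreaRect(P[m][:,:2].astype(np.float32)))
E
```

```text
[ 5.98816916e+02  1.37497576e+01 -9.44115462e-02] -44.33822250366211 -35.704136
deck visible corner rays z=6: [[534.0, 121.3], [685.4, 106.5], [666.8, -99.6], [515.3, -84.8]]
[601.46081244   9.65716325 251.64791993]
((600.2960815429688, 8.662483215332031), (190.80308532714844, 139.81747436523438), 84.45234680175781)
```

{"name": "move_arm", "arguments": {
  "deltas": "0.8 -0.14 0 0.13 0 -0.006 0;0.8 -0.14 0 0.13 0 -0.006 0;0.8 -0.14 1 0.13 0 -0.006 0;0.8 -0.14 3 0.13 0 -0.006 0;0.8 -0.14 4 0.13 0 -0.006 0;0.8 -0.14 4 0.13 0 -0.006 0;0.8 -0.14 4 0.13 0 -0.006 0"
}}

```text
clock: 38.52
tool_pos: [600.0, 11.9, 211.1]
tool_rot: [0.706, -0.032, 0.031, -0.706]
ft_force: [-0.2, 0.4, -2.0]
gripper_width: 0.142
```

```bash
python3 - <<'E'
from hd import *
W=cams.snapshot("wrist"); save(W,"l.png",None,1.5)
s=telemetry.state(); tp=np.array(s["tool_pos"]);X=Ro.from_quat(s["tool_rot"]).as_matrix(); print(s["clock"],tp,s["ft_force"],"yaw",np.rad2deg(np.arctan2(X[1,0],X[0,0])))
P=cloud(W); h=P[:,:,2]; m=(abs(h-tp[2]+18.8)<4.5)&(abs(P[:,:,0]-599)<110)&(abs(P[:,:,1]-11)<130); print(cv2.minAreaRect(P[m][:,:2].astype(np.float32)),np.median(h[m]))
E
```

```text
38.5667 [600.47384976  12.22049509 211.95136148] [ 0.92392569 -0.15651396 -2.82396745] yaw -5.037901339055249
((598.8447265625, 11.422073364257812), (190.40480041503906, 139.27395629882812), 84.98289489746094) 192.9167590547765
```

View pics/l.png

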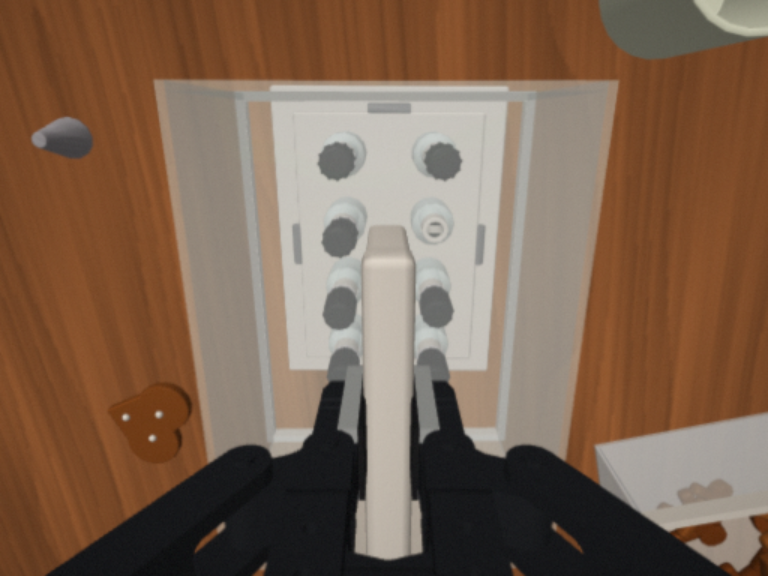

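```bash
python3 - <<'E'
from hd import *
W=cams.snapshot("wrist"); g=cv2.cvtColor(W["frame"],cv2.COLOR_RGB2GRAY).astype(np.float32)
s=telemetry.state(); tp=np.array(s["tool_pos"])
def edge(z,xy,n,rng=8):   # find strongest bright-to-dark crossing along outward normal n near xy at height z
    d=np.arange(-rng,rng+.1,.25); uv=np.array([proj(W,[xy[0]+k*n[0],xy[1]+k*n[1],z]) for k in d]).astype(np.float32)
    v=cv2.GaussianBlur(cv2.remap(g,uv[None,:,0],uv[None,:,1],cv2.INTER_LINEAR),(9,1),0)[0]; gr=np.gradient(v); i=gr.argmin(); return d[i],gr[i]
th=-.0913; ex=np.array([np.cos(th),np.sin(th)]); ey=np.array([-ex[1],ex[0]]); c=np.array([599.4,11.1])
for nm,n,t,hl in(("+x",ex,ey,78),("-x",-ex,ey,78),("+y",ey,ex,104),("-y",-ey,ex,104)):
    r=[edge(6,c+n*hl+t*k,n) for k in ((-60,-40,-20,0,20,40,60) if "x" in nm else (-60,-45,-30,30,45,60))]
    print(nm,[(round(a,1),round(float(b),1)) for a,b in r])
P=cloud(W); h=P[:,:,2]; m=(abs(h-tp[2]+18.8)<4.5)&(abs(P[:,:,0]-599)<110)&(abs(P[:,:,1]-11)<130); print(tp,cv2.minAreaRect(P[m][:,:2].astype(np.float32)))
E
```

```text
+x [(np.float64(-1.5), -6.3), (np.float64(-1.8), -5.7), (np.float64(-1.8), -4.5), (np.float64(-1.5), -5.7), (np.float64(-1.8), -5.6), (np.float64(-1.2), -5.4), (np.float64(-1.8), -5.7)]
-x [(np.float64(0.2), -5.8), (np.float64(0.0), -5.7), (np.float64(-0.2), -6.2), (np.float64(-0.5), -5.3), (np.float64(0.0), -5.5), (np.float64(-0.2), -6.9), (np.float64(-0.5), -5.5)]
+y [(np.float64(3.0), -8.1), (np.float64(3.0), -8.3), (np.float64(3.0), -7.9), (np.float64(3.2), -8.1), (np.float64(3.2), -7.4), (np.float64(3.2), -7.8)]
-y [(np.float64(-1.8), -4.2), (np.float64(7.2), -2.9), (np.float64(5.8), -0.1), (np.float64(-1.0), -0.1), (np.float64(7.2), -3.8), (np.float64(-1.5), -3.3)]
[600.75390142  12.33655375 212.43777518] ((599.474853515625, 11.783401489257812), (190.0613250732422, 140.0462188720703), 84.9256591796875)
```

{"name": "move_arm", "arguments": {
  "deltas": "0.8 -0.06 1 0 0 0.003 0;0.8 -0.06 2.5 0 0 0.003 0;0.8 -0.06 4 0 0 0.003 0;0.8 -0.06 5.5 0 0 0.003 0;0.8 -0.06 6.6 0 0 0.003 0;0.8 -0.06 7 0 0 0.003 0;0.8 -0.06 7 0 0 0.003 0;0.8 -0.06 7 0 0 0.003 0"
}}

```text
clock: 39.28
tool_pos: [600.1, 12.4, 142.2]
tool_rot: [-0.706, 0.032, -0.032, 0.706]
ft_force: [0.7, 0.6, -2.6]
gripper_width: 0.146
```

```bash
python3 - <<'E'
from hd import *
W=cams.snapshot("wrist"); g=cv2.cvtColor(W["frame"],cv2.COLOR_RGB2GRAY).astype(np.float32); save(W,"m.png",None,1.5)
s=telemetry.state(); tp=np.array(s["tool_pos"]); print(s["clock"],tp,s["ft_force"])
def edge(z,xy,n,rng=7):
    d=np.arange(-rng,rng+.1,.25); uv=np.array([proj(W,[xy[0]+k*n[0],xy[1]+k*n[1],z]) for k in d]).astype(np.float32)
    v=cv2.GaussianBlur(cv2.remap(g,uv[None,:,0],uv[None,:,1],cv2.INTER_LINEAR),(9,1),0)[0]; gr=np.gradient(v); i=gr.argmin(); return d[i],gr[i]
th=-.0913; ex=np.array([np.cos(th),np.sin(th)]); ey=np.array([-ex[1],ex[0]]); c=np.array([599.4,11.1])
for nm,n,t,hl in(("+x",ex,ey,78),("-x",-ex,ey,78),("+y",ey,ex,104),("-y",-ey,ex,104)):
    r=[edge(6,c+n*hl+t*k,n) for k in ((-60,-40,-20,0,20,40,60) if "x" in nm else (-60,-45,-30,30,45,60))]
    print(nm,[(round(float(a),1),round(float(b),1)) for a,b in r])
P=cloud(W); h=P[:,:,2]; m=(abs(h-tp[2]+18.8)<4.5)&(abs(P[:,:,0]-599)<110)&(abs(P[:,:,1]-11)<130); print(tp,cv2.minAreaRect(P[m][:,:2].astype(np.float32)))
E
```

```text
39.3333 [600.26675421  12.43384879 142.57679715] [-0.47217851  0.13391312 -2.47790929]
+x [(-1.2, -3.4), (-1.2, -2.8), (-1.0, -2.6), (-1.2, -2.7), (-1.2, -2.7), (-1.2, -3.0), (-1.0, -3.5)]
-x [(-4.2, -5.1), (-4.2, -6.7), (-4.2, -6.2), (-4.5, -5.6), (-4.5, -5.7), (-4.5, -5.5), (-4.5, -5.8)]
+y [(-0.2, -15.2), (-0.5, -15.7), (-0.5, -15.0), (-0.5, -15.4), (-0.5, -13.3), (-0.5, -15.2)]
-y [(-1.8, -4.5), (1.8, -0.8), (6.0, -9.0), (5.5, -9.2), (-5.2, -0.7), (-1.5, -3.9)]
[600.26675421  12.43384879 142.57679715] ((598.8950805664062, 11.7747802734375), (190.41250610351562, 139.31719970703125), 84.76152801513672)
```

View pics/m.png

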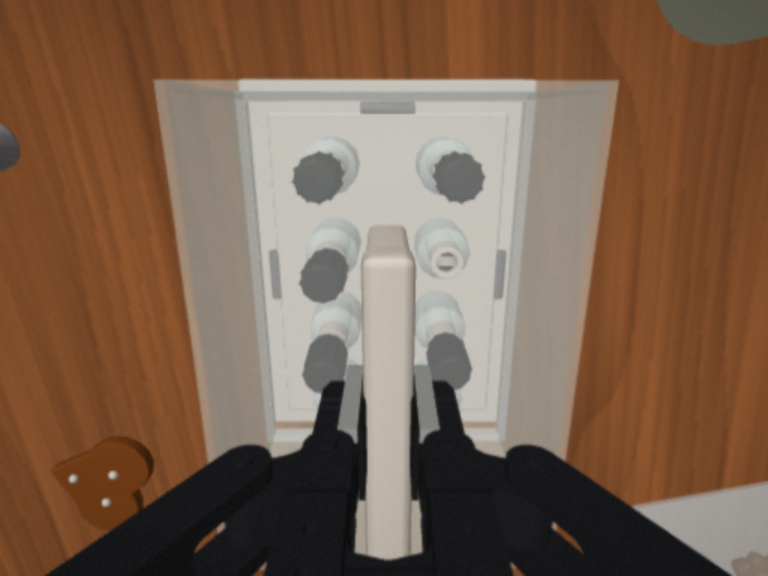

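```bash
python3 - <<'E'
from hd import *
W=cams.snapshot("wrist"); g=cv2.cvtColor(W["frame"],cv2.COLOR_RGB2GRAY).astype(np.float32)
s=telemetry.state(); tp=np.array(s["tool_pos"]); zr=tp[2]-112.3; print(tp,zr)
th=-.0913; ex=np.array([np.cos(th),np.sin(th)]); ey=np.array([-ex[1],ex[0]]); c=np.array([599.4,11.1])
loc=lambda uv,z:(lambda w:(round(float(w@ex),1),round(float(w@ey),1)))(at_z(W,uv,z)[:2]-c)
for col,nm in((300,"colL"),(475,"colR")):
    u=col/1.5; print(nm,[(v,int(g[v,int(u)-2:int(u)+3].mean())) for v in range(48,80)],"near",[(v,int(g[v,int(u)-2:int(u)+3].mean())) for v in range(262,300)])
r=int(150/1.5); print("row100 L",[(u,int(g[r-2:r+3,u].mean())) for u in range(155,190)],"R",[(u,int(g[r-2:r+3,u].mean())) for u in range(325,365)])
print("rim far in",loc((257,64.5),zr),"deck far",loc((257,75.3),16),"rim near in",loc((257,285),zr),"deck near",loc((257,273.5),16))
E
```

```text
[600.31796429  12.4155126  142.70423412] 30.404234118806826
colL [(48, 79), (49, 78), (50, 78), (51, 80), (52, 99), (53, 150), (54, 193), (55, 194), (56, 192), (57, 192), (58, 192), (59, 192), (60, 186), (61, 162), (62, 159), (63, 159), (64, 159), (65, 160), (66, 165), (67, 182), (68, 191), (69, 193), (70, 194), (71, 193), (72, 193), (73, 194), (74, 195), (75, 200), (76, 199), (77, 195), (78, 193), (79, 194)] near [(262, 192), (263, 192), (264, 191), (265, 192), (266, 191), (267, 192), (268, 192), (269, 192), (270, 191), (271, 191), (272, 187), (273, 188), (274, 191), (275, 191), (276, 191), (277, 192), (278, 192), (279, 189), (280, 174), (281, 151), (282, 140), (283, 138), (284, 140), (285, 157), (286, 176), (287, 183), (288, 183), (289, 183), (290, 185), (291, 189), (292, 186), (293, 180), (294, 163), (295, 142), (296, 132), (297, 124), (298, 108), (299, 80)]
colR [(48, 95), (49, 94), (50, 94), (51, 97), (52, 113), (53, 157), (54, 195), (55, 195), (56, 192), (57, 192), (58, 191), (59, 192), (60, 186), (61, 169), (62, 160), (63, 159), (64, 159), (65, 160), (66, 163), (67, 176), (68,
[... 895 characters left out ...]
, (180, 189), (181, 192), (182, 194), (183, 195), (184, 194), (185, 194), (186, 194), (187, 194), (188, 194), (189, 194)] R [(325, 194), (326, 194), (327, 193), (328, 192), (329, 192), (330, 193), (331, 193), (332, 193), (333, 193), (334, 190), (335, 181), (336, 178), (337, 188), (338, 192), (339, 193), (340, 191), (341, 193), (342, 192), (343, 193), (344, 190), (345, 179), (346, 163), (347, 159), (348, 167), (349, 169), (350, 169), (351, 168), (352, 167), (353, 164), (354, 150), (355, 142), (356, 143), (357, 143), (358, 143), (359, 144), (360, 144), (361, 144), (362, 144), (363, 144), (364, 144)]
rim far in (-0.9, 94.3) deck far (-0.9, 87.1) rim near in (-1.3, -90.8) deck near (-1.4, -88.2)
```

{"name": "move_arm", "arguments": {
  "deltas": "0.8 0.06 0 -0.11 0 0 0;0.8 0.06 0.5 -0.11 0 0 0;0.8 0.06 1 -0.11 0 0 0;0.8 0.06 1.4 -0.11 0 0 0;0.8 0.06 1.7 -0.11 0 0 0;0.8 0.06 2 -0.11 0 0 0;0.8 0.06 2.2 -0.11 0 0 0;0.8 0.06 2.4 -0.11 0 0 0;0.8 0.06 2.4 -0.11 0 0 0;0.8 0.06 2.4 -0.11 0 0 0",
  "force": 110
}}

```text
clock: 40.22
tool_pos: [599.9, 11.3, 118.5]
tool_rot: [0.706, -0.032, 0.032, -0.706]
ft_force: [-3.9, -1.1, 9.3]
gripper_width: 0.138
```

{"name": "move_arm", "arguments": {
  "deltas": "0.8 0 0.1 0 0 0 0;0.8 0 0.2 0 0 0 0;0.8 0 0.25 0 0 0 0;0.8 0 0.25 0 0 0 0;0.8 0 0.25 0 0 0 0"
}}

```text
clock: 40.63
tool_pos: [599.7, 11.2, 118.3]
tool_rot: [0.707, -0.032, 0.032, -0.706]
ft_force: [-11.1, -2.6, 28.9]
gripper_width: 0.136
```

```bash
python3 - <<'E'
from hd import *
W=cams.snapshot("wrist"); s=telemetry.state(); tp=np.array(s["tool_pos"]); print(s["clock"],tp,s["ft_force"])
P=cloud(W); h=P[:,:,2]; m=(abs(h-101)<8)&(abs(P[:,:,0]-599)<70)&(abs(P[:,:,1]-11)<100)
q=P[m]; A=np.c_[q[:,0]-599,q[:,1]-11,np.ones(len(q))]; k=np.linalg.lstsq(A,q[:,2],rcond=None)[0]; print("top plane",k,"tilt mm over 138/190",k[0]*138,k[1]*190,len(q))
print(cv2.minAreaRect(q[:,:2].astype(np.float32)))
E
```

```text
40.6833 [599.71397827  11.21524768 118.27740859] [-10.90098881  -3.49918495  29.19891126]
top plane [-9.99349901e-04  1.90742169e-04  1.00226086e+02] tilt mm over 138/190 -0.1379102863631905 0.03624101214914077 58523
((598.953369140625, 11.011421203613281), (190.60560607910156, 138.61590576171875), 85.27389526367188)
```

{"name": "move_arm", "arguments": {
  "deltas": "0.8 0 -0.2 0 0 0 0;5 0 -0.2 0 0 0 0;5 0 -0.2 0 0 0 0;5 0 -0.2 0 0 0 0;5 0 -0.2 0 0 0 0;5 0 -1.5 0 0 0 0;5 0 -4 0 0 0 0;5 0 -8 0 0 0 0;5 0 -12 0 0 0 0;5 0 -14 0 0 0 0;5 0 -14 0 0 0 0;5 0 -14 0 0 0 0"
}}

```text
clock: 41.68
tool_pos: [600.7, 11.1, 256.2]
tool_rot: [-0.706, 0.032, -0.033, 0.706]
ft_force: [-0.2, 0.1, -1.3]
gripper_width: 0.587
```

```bash
python3 - <<'E'
from hd import *
W=cams.snapshot("wrist"); S=cams.snapshot("scene"); save(S,"n.png",(180,110,350,280),3.5); s=telemetry.state(); print(s["clock"],s["tool_pos"],s["ft_force"],s["gripper_width"])
P=cloud(W); h=P[:,:,2]; m=(abs(h-101)<8)&(abs(P[:,:,0]-599)<72)&(abs(P[:,:,1]-11)<102)
q=P[m]; A=np.c_[q[:,0]-599,q[:,1]-11,np.ones(len(q))]; k=np.linalg.lstsq(A,q[:,2],rcond=None)[0]; print("top plane",k,"tilt",k[0]*138,k[1]*190,len(q)); print(cv2.minAreaRect(q[:,:2].astype(np.float32)))
handle(W,500,700,-100,130,130,150)
T=cams.snapshot("top")
for k in("mug","nozzle","gingerbread"): print(k,[(round(d["score"],2),at_z(T,d["position"],0)[:2].round()) for d in place_of(T,k)[:1]])
E
```

```text
41.7833 [599.6787534   10.54269575 253.96128646] [-0.53560613 -0.4434907  -0.78098866] 0.5875965846382013
top plane [-3.80480897e-03  9.40846847e-04  1.00487619e+02] tilt -0.525063638541821 0.17876090087110885 26526
((598.9635009765625, 10.317817687988281), (189.8411407470703, 138.52362060546875), 84.63026428222656)
handle 2014 (599.1, 11.0) size 103.1 13.8 bar angle deg 84.56 z 142.2
mug []
nozzle [(0.61, array([385., 101.]))]
gingerbread []
```

View pics/n.png

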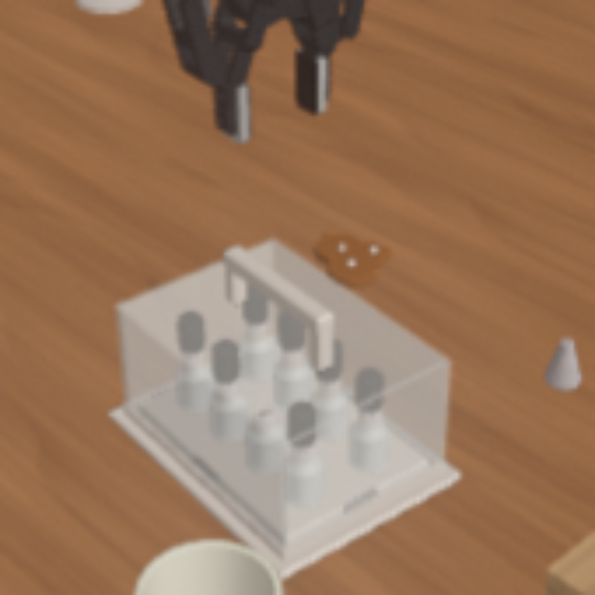

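{"name": "move_arm", "arguments": {
  "deltas": "0 0 3 0 0 0 0;0 0 6 0 0 0 0;0 0 9 0 0 0 0;0 0 10.5 0 0 0 0;0 0 10.8 0 0 0 0;0 0 11.1 0 0 0 0;0 0 11.25 0 0 0 0;0 0 11.35 0 0 0 0;0 0 11.35 0 0 0 0;0 0 11.35 0 0 0 0"
}}

```text
clock: 42.82
tool_pos: [600.9, 11.3, 143.2]
tool_rot: [-0.706, 0.031, -0.033, 0.706]
ft_force: [-1.8, 0.6, 4.8]
gripper_width: -0.002
```

{"name": "move_arm", "arguments": {
  "deltas": "0 0 -3 0 0 0 0;0 0 -7 0 0 0 0;0 0 -11 0 0 0 0;0 0 -14 0 0 0 0;0 0 -14 0 0 0 0;0 0 -14 0 0 0 0;0 0 -14 0 0 0 0"
}}

```text
clock: 43.4
tool_pos: [600.2, 10.8, 281.9]
tool_rot: [0.707, -0.032, 0.032, -0.706]
ft_force: [0.6, -0.1, -0.6]
gripper_width: 0.006
```

```bash
python3 - <<'E'
from hd import *
W=cams.snapshot("wrist"); s=telemetry.state(); print(s["clock"],s["tool_pos"],s["ft_force"])
P=cloud(W); h=P[:,:,2]; m=(abs(h-101)<8)&(abs(P[:,:,0]-599)<72)&(abs(P[:,:,1]-11)<102)
q=P[m]; A=np.c_[q[:,0]-599,q[:,1]-11,np.ones(len(q))]; k=np.linalg.lstsq(A,q[:,2],rcond=None)[0]; print("top plane",k,"tilt",k[0]*138,k[1]*190,len(q)); print(cv2.minAreaRect(q[:,:2].astype(np.float32)))
f=(abs(h-16)<30)&(abs(P[:,:,0]-599)<140)&(h<3); q=P[f]; A=np.c_[q[:,0]-599,q[:,1]-11,np.ones(len(q))]; print("table plane ref",np.linalg.lstsq(A,q[:,2],rcond=None)[0],len(q))
handle(W,500,700,-100,130,130,150)
E
```

```text
43.45 [599.8585574   10.62760424 281.10519424] [ 0.56649309  0.17572214 -0.46921468]
top plane [-1.37729259e-03  6.31878472e-04  1.00222935e+02] tilt -0.19006637688921585 0.12005690974021821 23157
((598.7282104492188, 10.647865295410156), (189.7921905517578, 138.2643280029297), 84.66023254394531)
table plane ref [-6.02037463e-04  5.44398298e-05 -7.76179210e-01] 36209
handle 1710 (598.5, 11.4) size 103.0 13.7 bar angle deg 85.07 z 141.9
```

```bash
python3 -c "
from rig import ticket
print(ticket.hand_in())"
```

```text
the job is handed in; nothing more can be done
None
```

The job is done and handed in at about 43 s on the robot's clock, well under the 210 s limit.

- **Brushes:** The five brush caps from the rack went into vials 8, 4, 1, 6 and 3. The two caps standing proud, in vials 5 and 2, were straightened and pressed home. Before the cover went on, all seven cap tops read about 90.5 mm, against 91 mm for home (the camera read slightly low throughout). Vial 7 stays open because only seven brushes were present.
- **Cover:** I fitted the cover over the carrier and pressed it with 29 N until it stopped solid. Its top is flat to about 0.2 mm and centred on the carrier to within about 1 mm. A last touch on the handle met its top at about 143 mm, as expected for home, but only reached about 5 N. The camera gave about 142 mm for the same point.
- **Disagreements in the checks:**
  - The carrier's position differed by 2–3 mm between camera angles. I settled it with a close look before lowering the cover.
  - Just before the last press, the cover's top read 0.5 mm tilted. It read 0.2 mm afterwards.
- **Bystanders:** The robot never came near the mug, nozzle or gingerbread. In the last top view the network found only the nozzle, within camera error of its starting place, and missed the other two. In the last scene picture all three were in view where they had been.

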